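# Change over from the running vacuum pump to the standby pump at two locking bat switches

### The arm

A 6-joint arm with a two-finger parallel gripper is mounted at the origin on a cart in front of the work surface, level with it; the furniture and walls round the work are solid. World frame = base frame: x ahead of the robot, y to its left, z up, the work surface at z = 0. Lengths are in mm, angles in rad, forces in N, time in s.
With the tool pointing down it reaches from about 225 to 725 mm from the base axis. Payload 3.1 kg.
Tool frame: the origin (TCP) lies between the finger pads; the fingertips stand 8 mm ahead of it and the grasp point (between the pads) lies 11 mm behind it; y points along the fingers, z is the direction in which the jaws open and shut, and the axes are right-handed (so a half turn about y gives the same grasp; the last joint's range is limited). The gripper opens to 85 mm and grips with 20 to 120 N. Pads are 22 mm wide; open, the fingers measure 114 mm over their backs; the gripper's body (76 mm by 85 mm) begins 54 mm behind the grasp point. The pads swing forward as they close: fully open they stand 13 mm farther back than shut.
Start: joints at [-1.415, 0.048, 0.099, 1.622, 0, 1.443], TCP at [146.988, -503.996, 239.312] pointing down, gripper open.
Joint ranges: [-2.91, 2.91], [-0.99, 1.94], [-1.21, 1.42], [-2.12, 2.29], [-1.49, 1.47], [-3.14, 3.14]. Speed limits (rad/s): [2.79, 2.79, 3.14, 3.14, 3.14, 3.14].

### API

Orientations are given as a rotation vector (axis times angle).
In Python, from rig import bot gives the robot as it stands.
- The arm moves only by the shell command python3 -m inch 'ROWS' [FORCE]. ROWS is JSON, a list of rows, each a list of 3 entries, a list of its own where there are three numbers: the closure, from 0 (fully open) to 1 (shut), then the shift along the tool's x, y, z in m, then the turn, a rotation vector about the tool's x, y, z in rad. A call has 1 to 20 rows; each row shifts and turns the pose as measured when the row begins, along the tool's axes as they then stand; what a row does not reach is not made up. A row lasts 1/10 s, in which the tool goes at most 50 mm and 8.59 degrees, less where a joint would pass 70% of its speed; a pose out of reach is approached as far as the arm can. A call with a gripper value outside its range is refused whole. The fingers move at their own pace and stop on an object; FORCE is the grip in N (left out, the last holds). Time passes only in rows, so rows that do not move let the fingers close. It gives the time, the measured TCP pose, the force and the opening at its end, in the units of the state.
- bot.get_obs(): the state, without advancing time (a new reading comes with each control period).
- bot.camera(name): name is "side" or "top"; returns (picture, depth): 384x512x3 uint8, red, green, blue; 384x512 float32, mm along the optical axis (not along the pixel's ray), 0 where there is no reading.
- bot.camera_params(name): a dict with "fx", "fy", "cx", "cy" (pixels), "k1" (the pictures are not rectified: a ray, as slopes to the right and down, at radius r is drawn at 1 + k1 r^2 times it, then the intrinsics apply), "rvec" (rotation vector, rad) and "tvec" (3), from world to camera coordinates, as OpenCV has them. Camera axes: x right, y down, z forward; pixel columns grow to the right and rows downward; lengths in mm; the calibration is good to about 2 mm. A picture is of the moment at which its call begins. camera_params takes no time and is no camera call.
- bot.job_done(): hands the job in, once; it reports no verdict.
The state is a dict: "time": time; "joint_pos": joint angles; "qd": joint speeds; "effort": joint torques, N m; "tcp_pos": TCP position; "orientation": TCP orientation; "contact_force": force on the tool from outside, world axes, zero at the start; "wrist_torque": the same for the moment, N m; "grip_width": finger opening in mm.
Only numpy, scipy, OpenCV 4.12 (cv2) and the standard library are available. Lean on these libraries where they do the work, as an engineer would, in place of code of your own. Each camera call takes 0.05 s, during which the arm holds its last target.

### The job

Two identical pump controllers stand on the bench, each with a ball-ended locking bat switch on its sloping panel: bat down towards the front edge of its panel means its pump runs, bat up under the overhanging head means it is off. Change over the pumps: first switch off the one that is running, and only then switch on the other one. Draw each bat out along its length to free it, swing it right over to its other notch and let it drop fully home there; leave the other things on the bench where they are.

Things in the scene. Friction and masses are not known exactly. Their poses are not given: they have to be found in the camera images.
- running_station: Controller of the pump that runs at the start: white housing 150 deep (x) x 130 wide (y) x 232 mm high, fixed; origin at the centre of its underside, x to its back, z up. Lower front: a panel sloping 40 degrees up to the back (18 mm high at x = -75, 106 at x = +30). Above it a head juts out (underside 185 mm high, front face at x = -20). Stands left or right; its front faces to the left.
- standby_station: Controller of the pump that is off at the start; same build, size and frame. On both, the head hangs over the bat's upper position, so an upright gripper cannot reach it: tilt the tool about 35 to 45 degrees and come from the controller's front (its -x side).
- running_pivot (a point): Pivot of the running controller's bat: at x = -10, y = 0, z = 80 mm in its station's frame (axes as the station's). The bat swings about this point in the station's x-z plane.
- standby_pivot (a point): Pivot of the standby controller's bat, placed alike.
- running_grip (a point): Centre of the smooth black ball, 25 mm in diameter, on the end of the running controller's bat: 72 mm from the pivot with the handle home; z out along the bat, y the station's y. Below it a round steel stem 11 to 13 mm thick. Pinched from its two sides (jaws closing along y) the ball turns freely between the pads as the bat swings.
- standby_grip (a point): The same point on the standby controller's bat. On both, a steel cross pin through the handle (26 mm from the pivot, 36 mm long, 6 mm thick) sits in a notch at either end of two steel gate cheeks, which rise to a ridge 35 mm from the pivot in the middle of the swing.
- running_bat (a joint): Swing of the running controller's bat, rad. 0 = square to the panel (leaning 40 degrees from vertical to the front); +0.436 (stop) = down to the front (65 degrees from vertical), pump on; -0.436 (stop) = up under the head (15 degrees), pump off. It is over-centre: let go off centre it runs to that side. Gravity leaves it at about -0.40 when up. Starts on.
- standby_bat (a joint): The same for the standby controller's bat. Starts off.
- running_handle (a joint): How far the handle is drawn out along its bat, m: 0 = home, 0.018 = end stop. A spring pulls it home (3.6 N at first, 9 N at the end stop). In a notch the swing is locked until the handle is drawn out about 8 mm, and the ridge at the centre is cleared at 12 mm; let go near a notch it snaps home and locks. Forcing a locked bat sideways does not move it.
- standby_handle (a joint): The same for the standby controller's handle.
- petri_dish: Bystander: closed clear dish, 60 mm across and 15 mm high, lying between the controllers; origin at the centre of its underside.
- marker: Bystander: black marker pen 144 mm long, 15 mm thick, lying between the controllers towards the front; origin at the centre of its underside.
- dark_bottle: Bystander: dark bottle with black cap, 47 mm across and 85 mm high, left of the controllers; origin at the centre of its underside.
- white_bottle: Bystander: white bottle, 51 mm across and 95 mm high, right of the controllers; origin at the centre of its underside.
- carton: Bystander: small white carton, 62 x 62 x 42 mm, on the right towards the front; origin at the centre of its underside.

How it is judged:
By the outcome, as a careful person would: the job done as asked, in the order asked, and still so for the second after the job is handed in, with the robot touching nothing.
It also fails if it takes over 58 s, if anything falls off the work surface, if the arm or the gripper's body presses on something with over 40 N, if the wrist force passes 120 N, or if a joint passes its speed limit or range.

## Working session

There is one attempt and no reset: what is moved stays moved. The work goes in short steps, Python scripts to look and compute and a shell command to move; the robot and the scene stay as the last step left them, time stands still between calls to the robot, and variables do not carry over. Pictures are saved under pics/ and viewed, and the job is handed in when it is done.

```bash
ls; mkdir -p pics; python3 - <<'E'
from rig import bot
import cv2,numpy as np
o=bot.get_obs();print(o)
for n in("side","top"):
    p=bot.camera_params(n);print(n,p)
    im,d=bot.camera(n);np.savez(f"{n}0.npz",im=im,d=d)
    cv2.imwrite(f"pics/{n}0.png",cv2.resize(im[:,:,::-1],None,fx=1.5,fy=1.5))
E
```

```text
pics
{'time': 0.0, 'joint_pos': array([-1.41481392e+00,  4.87176336e-02,  9.75856526e-02,  1.62199802e+00,
       -6.38363378e-06,  1.44300053e+00]), 'qd': array([-0.00082222, -0.00012495, -0.00205996, -0.00295007,  0.00055892,
        0.00023714]), 'effort': array([-8.21874855e-04, -3.38786280e+01,  3.20012820e+01,  2.03680492e-02,
       -3.85556332e-04, -2.42970039e-06]), 'tcp_pos': array([ 146.88686131, -503.41293486,  238.12825704]), 'orientation': array([-0.29563528,  2.07171587, -2.06683851]), 'contact_force': array([-0.0027748 , -0.23772387, -0.00117027]), 'wrist_torque': array([ 0.01860692, -0.01617097, -0.00223584]), 'grip_width': 85.37123102148688}
side {'fx': 487.4366617606945, 'fy': 487.4366617606945, 'cx': 256.162470101293, 'cy': 197.2466825210393, 'k1': -0.07716713686301845, 'rvec': array([ 1.00010778, -2.17482024,  1.32402557]), 'tvec': array([ 275.08288962,  298.17155094, 1472.60056431])}
top {'fx': 430.09575322854766, 'fy': 430.09575322854766, 'cx': 256.0502228374203, 'cy': 193.8329324824701, 'k1': 0.016596905388516856, 'rvec': array([ 1.59058442, -2.45337084,  0.43479755]), 'tvec': array([ 160.6922777 ,  461.83079114, 1214.86650292])}
```

View pics/side0.png

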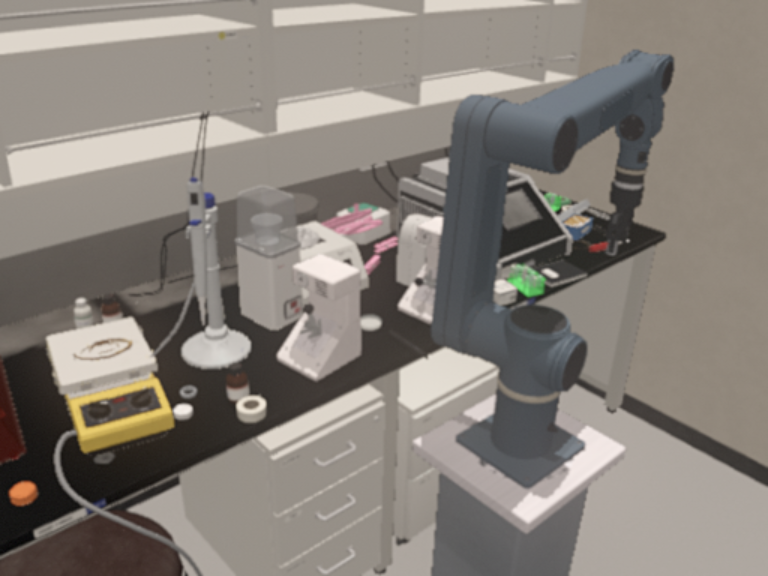

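View pics/top0.png

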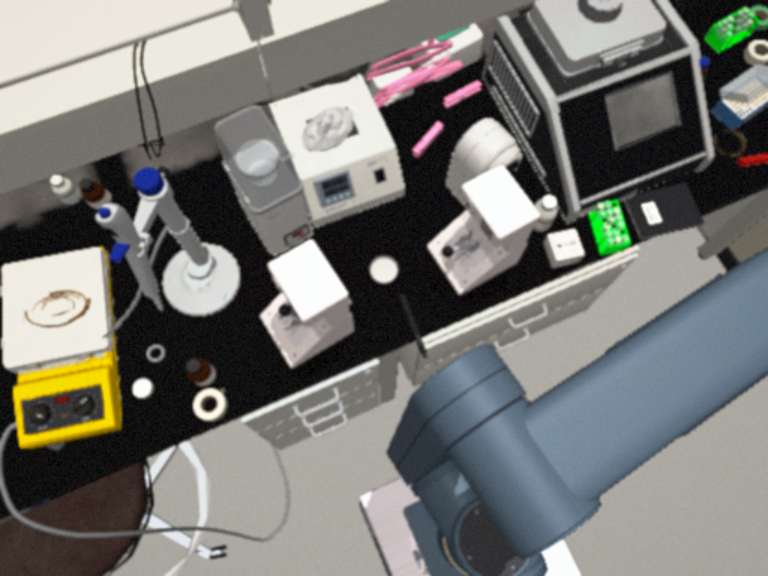

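The top view shows the two controllers at about (305,305) and (483,230), with their fronts facing left. The dish is at (384,270) and the marker at (413,325). Next I'll zoom in.

```bash
python3 - <<'E'
import cv2,numpy as np
t=np.load("top0.npz")["im"][:,:,::-1];s=np.load("side0.npz")["im"][:,:,::-1]
a=[cv2.resize(t[150:250,165:265],(400,400),interpolation=2),cv2.resize(t[100:200,275:375],(400,400),interpolation=2)]
cv2.imwrite("pics/tz.png",np.hstack(a))
a=[cv2.resize(s[160:260,170:270],(400,400),interpolation=2),cv2.resize(s[130:230,240:340],(400,400),interpolation=2)]
cv2.imwrite("pics/sz.png",np.hstack(a))
E
```

```text
(no output)
```

View pics/tz.png

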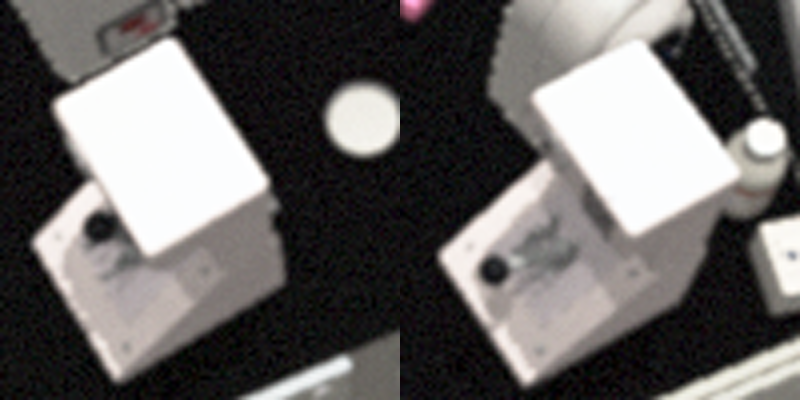

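View pics/sz.png

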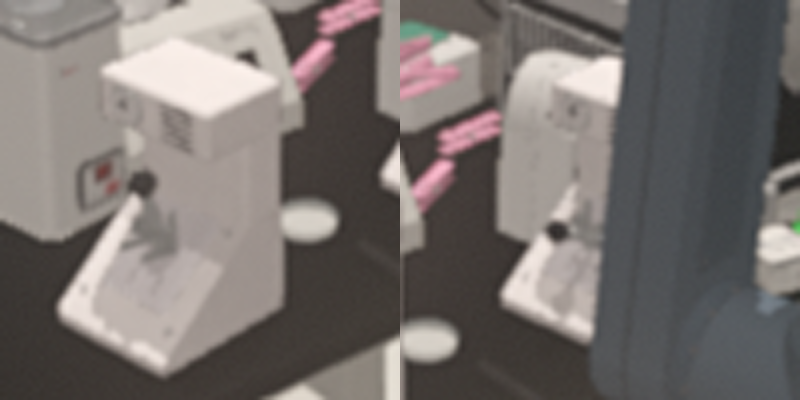

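The left controller has its ball high under the head, so it is the standby one. The right one has its ball low at the front, so it is running. Now I'll measure the roofs (z=232) and the balls.

```bash
cat > h.py <<'E'
import cv2,numpy as np
from rig import bot
def cam(n):
    p=bot.camera_params(n);K=np.array([[p['fx'],0,p['cx']],[0,p['fy'],p['cy']],[0,0,1.]])
    R=cv2.Rodrigues(p['rvec'])[0];return K,np.array([p['k1'],0,0,0.]),R,p['tvec']
def ray(n,uv):
    K,D,R,t=cam(n);q=cv2.undistortPoints(np.array(uv,float).reshape(-1,1,2),K,D)[:,0]
    d=np.c_[q,np.ones(len(q))]@R; return -R.T@t, d   # R.T@v
def plane(n,uv,z):
    c,d=ray(n,uv);return c+d*((z-c[2])/d[:,2])[:,None]
def tri(a,b):
    c1,d1=ray("top",[a]);c2,d2=ray("side",[b]);A=np.c_[d1[0],-d2[0]]
    s=np.linalg.lstsq(A,c2-c1,rcond=None)[0];p=c1+d1[0]*s[0];q=c2+d2[0]*s[1]
    return (p+q)/2,np.linalg.norm(p-q)
def proj(n,P):
    K,D,R,t=cam(n);return cv2.projectPoints(np.array(P,float).reshape(-1,1,3),cv2.Rodrigues(R)[0],t,K,D)[0][:,0]
def darkc(im,uv,r=6,th=90):
    g=im.max(2).astype(float);u,v=map(int,np.round(uv));w=np.clip(th-g[v-r:v+r+1,u-r:u+r+1],0,60)
    m=(w>0).astype(np.uint8);k,l,st,ce=cv2.connectedComponentsWithStats(m);w=w*(l==l[r-1:r+2,r-1:r+2].max())
    yy,xx=np.mgrid[v-r:v+r+1,u-r:u+r+1];return (w*xx).sum()/w.sum(),(w*yy).sum()/w.sum(),int((w>0).sum())
E
python3 - <<'E'
from h import *
t=np.load("top0.npz");s=np.load("side0.npz")
for nm,a,b,seed in(("standby",(190,206.3),(205.5,205.8),(205,187)),("running",(298.5,167.3),(279.5,187.8),(334,134))):
    A=darkc(t['im'],a);B=darkc(s['im'],b);print(nm,A,B,tri(A[:2],B[:2]),"rough",tri(a,b))
    m=(t['im'].min(2)>235).astype(np.uint8)
    k,l,st,ce=cv2.connectedComponentsWithStats(m);mm=(l==l[seed[1],seed[0]]).astype(np.uint8)
    c=max(cv2.findContours(mm,0,1)[0],key=cv2.contourArea);print(mm.sum())
    P=plane("top",c[:,0,:],232)[:,:2].astype(np.float32)
    r=cv2.minAreaRect(P);print(r);print(cv2.boxPoints(r))
    q=cv2.approxPolyDP(c,5,True)[:,0];print(q.tolist(),plane("top",q,232)[:,:2])
    print("depth z", np.median(t['d'][mm>0]))
E
```

```text
standby (np.float64(190.16460396039605), np.float64(206.4789603960396), 60) (np.float64(205.03243243243244), np.float64(205.68378378378378), 25) (array([507.24603023, 153.58600582, 145.91185808]), np.float64(1.0704599756537314)) rough (array([507.18054518, 153.03345429, 145.63202549]), np.float64(1.1714552717396498))
1475
((514.70556640625, 96.13349914550781), (124.58422088623047, 89.98178100585938), 7.949789047241211)
[[446.78964  132.07669 ]
 [459.2346    42.95966 ]
 [582.62146   60.190308]
 [570.1765   149.30734 ]]
[[207, 160], [180, 175], [202, 212], [230, 196]] [[580.80493119  62.81947173]
 [569.34862494 145.24179863]
 [448.75801265 129.87971435]
 [459.78343194  46.29316211]]
depth z 1142.6671
running (np.float64(298.05802968960865), np.float64(167.41565452091768), 38) (np.float64(278.8910081743869), np.float64(187.45776566757493), 16) (array([ 502.97085402, -188.37474605,  108.72300576]), np.float64(2.0266884262401117)) rough (array([ 502.99582119, -190.81346617,  106.57564578]), np.float64(3.418930964677421))
1278
((513.8877563476562, -288.7372131347656), (124.34429168701172, 89.67422485351562), 6.405887126922607)
[[ 447.10126 -251.11665]
 [ 457.1063  -340.231  ]
 [ 580.67426 -326.3578 ]
 [ 570.6692  -237.24344]]
[[334, 110], [309, 123], [332, 157], [358, 143]] [[ 578.28192288 -324.42126454]
 [ 569.83727979 -240.99273353]
 [ 450.48785696 -251.41518713]
 [ 458.91439654 -336.46452047]]
depth z 1198.1643
```

```bash
cat >> h.py <<'E'
from scipy.spatial.transform import Rotation as Ro
ST={'S':((514.7056,96.1335),np.array([12.445,-89.117])),'R':((513.888,-288.737),np.array([10.005,-89.114]))}
def frame(k):
    c,x=ST[k];x=np.r_[x/np.linalg.norm(x),0];z=np.array([0,0,1.]);y=np.cross(z,x)
    return np.r_[c,0]-27.5*x,np.c_[x,y,z]
def W(k,p): o,F=frame(k);return o+F@np.array(p,float)
def ball(k,deg,r): # deg from vertical to the front
    a=np.radians(deg);return W(k,[-10-r*np.sin(a),0,80+r*np.cos(a)])
def ori(k,tilt,sgn=1):
    F=frame(k)[1];a=np.radians(tilt);ty=F@[np.sin(a),0,-np.cos(a)];tz=sgn*F[:,1];return Ro.from_matrix(np.c_[np.cross(ty,tz),ty,tz])
def cur():
    o=bot.get_obs();return o['tcp_pos'],Ro.from_rotvec(o['orientation']),o
def tcp_for(k,P,tilt): # grasp point at P
    return P+11*ori(k,tilt).as_matrix()[:,1]
def delta(pos=None,R=None):
    p,r,o=cur()
    if pos is not None: print("shift tool mm",np.round(r.inv().apply(np.array(pos)-p),1),"world",np.round(np.array(pos)-p,1))
    if R is not None:
        v=(r.inv()*R).as_rotvec();print("turn",np.round(v,3),"deg",np.degrees(np.linalg.norm(v)).round(1))
def here():
    p,r,o=cur();print("t",o['time'].__round__(2),"tcp",p.round(1),"F",o['contact_force'].round(1),"w",round(o['grip_width'],1),"q",o['joint_pos'].round(2));print(r.as_matrix().round(3))
E
python3 - <<'E'
from h import *
here()
for k in 'RS':
    print(k,frame(k)[0].round(1));
    for s in (1,-1): delta(R=ori(k,40,s))
    for d,r in((65,72),(15,72),(17,72)): P=ball(k,d,r);print(d,P.round(1),proj("top",P),proj("side",P),tcp_for(k,P,40).round(1))
# depth-based look at the stand
t=np.load("top0.npz")
K,D,R,tv=cam("top")
def pt(u,v):
    c,d=ray("top",[(u,v)]);return (c+d[0]*t['d'][v,u]).round(0)
for uv in((100,120),(72,142),(133,185),(115,140),(90,160),(105,200),(133,268),(138,128),(185,160),(256,180),(270,205),(276,230)):print(uv,pt(*uv))
E
```

```text
t 0.1 tcp [ 146.9 -503.5  238.2] F [0.9 0.2 0.8] w 85.6 q [-1.41  0.05  0.1   1.62  0.    1.44]
[[-0.96  -0.     0.28 ]
 [-0.28   0.002 -0.96 ]
 [-0.    -1.    -0.002]]
R [ 510.8 -261.4    0. ]
turn [ 0.488 -1.337 -0.58 ] deg 88.1
turn [0.607 1.663 0.511] deg 105.6
65 [ 502.4 -186.6  110.4] [[297.98027481 167.69080293]] [[278.41732257 187.20488008]] [ 503.2 -193.7  102. ]
15 [ 507.6 -233.   149.5] [[312.64435946 154.99937354]] [[286.65180242 174.25021411]] [ 508.4 -240.   141.1]
17 [ 507.4 -230.6  148.9] [[311.92515219 155.47848147]] [[286.24679818 174.60294926]] [ 508.1 -237.6  140.4]
S [510.9 123.4   0. ]
turn [ 0.498 -1.363 -0.576] deg 89.4
turn [0.598 1.638 0.517] deg 104.2
65 [500.5 197.9 110.4] [[178.15947667 218.27955002]] [[195.92704501 219.77542537]] [501.5 190.9 102. ]
15 [506.9 151.7 149.5] [[190.46284281 205.83773626]] [[205.65934436 204.64964212]] [507.9 144.7 141.1]
17 [506.6 154.1 148.9] [[189.74455056 206.34771641]] [[205.14894832 205.08169976]] [507.6 147.1 140.4]
(100, 120) [714. 270. 381.]
(72, 142) [635. 331. 456.]
(133, 185) [683. 291.  42.]
(115, 140) [707. 265. 285.]
(90, 160) [630. 325. 367.]
(105, 200) [607. 359. 181.]
(133, 268) [443. 379.  18.]
(138, 128) [895. 215.  -2.]
(185, 160) [688. 113.  61.]
(256, 180) [553. -71.  14.]
(270, 205) [458. -77.  13.]
(276, 230) [ 450. -111. -314.]
```

```bash
python3 -m inch '[[0.4,[0,-0.04,0],[0,0,0]],[0.4,[0,-0.04,0],[0,0,0]],[0.4,[-0.031,0,-0.023],[0,0,0]],[0.4,[-0.031,0,-0.023],[0,0,0]],[0.4,[-0.031,0,-0.023],[0,0,0]],[0.4,[-0.031,0,-0.023],[0,0,0]],[0.4,[-0.031,0,-0.023],[0,0,0]],[0.4,[-0.031,0,-0.023],[0,0,0]],[0.4,[-0.031,0,-0.023],[0,0,0]],[0.4,[-0.031,0,-0.023],[0,0,0]]]' 60; python3 - <<'E'
from h import *
here();delta((470,-80,300),ori('R',40))
E
```

```text
time: 1.1
tcp_pos: [336.7, -249.2, 312.4]
orientation: [-0.286, 2.103, -2.049]
contact_force: [0.8, -0.2, 0.4]
grip_width: 51.3
t 1.1 tcp [ 336.7 -249.2  312.4] F [ 0.8 -0.2  0.4] w 51.3 q [-0.81 -0.17  0.04  1.8   0.01  2.06]
[[-0.963 -0.005  0.269]
 [-0.269  0.025 -0.963]
 [-0.002 -1.    -0.026]]
shift tool mm [-173.8   16.  -126.7] world [133.3 169.2 -12.4]
turn [ 0.511 -1.343 -0.596] deg 89.1
```

```bash
python3 -m inch '[[0.4,[-0.035,0,-0.025],[0,0,0]],[0.4,[-0.035,0,-0.025],[0,0,0]],[0.4,[-0.035,0,-0.025],[0,0,0]],[0.4,[-0.035,0,-0.025],[0,0,0]],[0.4,[0,0,0],[0.046,-0.121,-0.054]],[0.4,[0,0,0],[0.046,-0.121,-0.054]],[0.4,[0,0,0],[0.046,-0.121,-0.054]],[0.4,[0,0,0],[0.046,-0.121,-0.054]],[0.4,[0,0,0],[0.046,-0.121,-0.054]],[0.4,[0,0,0],[0.046,-0.121,-0.054]],[0.4,[0,0,0],[0.046,-0.121,-0.054]],[0.4,[0,0,0],[0.046,-0.121,-0.054]],[0.4,[0,0,0],[0.046,-0.121,-0.054]],[0.4,[0,0,0],[0.046,-0.121,-0.054]]]'; python3 - <<'E'
from h import *
here();g=tcp_for('R',ball('R',65,72),40);pre=g-70*ori('R',40).as_matrix()[:,1];delta(pre,ori('R',40));delta(g)
E
```

```text
time: 2.5
tcp_pos: [450.3, -103.6, 307.0]
orientation: [-1.667, 0.787, -1.661]
contact_force: [-0.4, -0.6, -0.1]
grip_width: 51.2
t 2.5 tcp [ 450.3 -103.6  307. ] F [-0.4 -0.6 -0.1] w 51.2 q [ 0.04 -0.15 -0.08  1.63 -0.66  1.58]
[[ 0.018  0.03   0.999]
 [-0.792 -0.609  0.032]
 [ 0.61  -0.792  0.012]]
shift tool mm [-55.5 149.   44.5] world [  47.9  -45.4 -151.3]
turn [ 0.04  -0.07  -0.042] deg 5.2
shift tool mm [-52.7 218.9  47.4] world [  52.9  -90.1 -205. ]
```

```bash
python3 -m inch '[[0.4,[0,0,0],[0.04,-0.07,-0.042]],[0.4,[-0.014,0.035,0.011],[0,0,0]],[0.4,[-0.014,0.035,0.011],[0,0,0]],[0.4,[-0.014,0.035,0.011],[0,0,0]],[0.4,[-0.014,0.035,0.011],[0,0,0]],[0.4,[0,0,0],[0,0,0]]]'; python3 - <<'E'
from h import *
here();g=tcp_for('R',ball('R',65,72),40);delta(g,ori('R',40))
for n in("side","top"):
    im,d=bot.camera(n);np.savez(f"{n}1.npz",im=im,d=d)
    u,v=proj(n,ball('R',65,72))[0].astype(int)
    cv2.imwrite(f"pics/{n}1.png",cv2.resize(im[v-60:v+60,u-60:u+60,::-1],None,fx=4,fy=4))
E
```

```text
time: 3.1
tcp_pos: [498.7, -143.4, 156.4]
orientation: [-1.719, 0.675, -1.615]
contact_force: [-0.4, -0.0, -0.7]
grip_width: 51.3
t 3.1 tcp [ 498.7 -143.4  156.4] F [-0.4 -0.  -0.7] w 51.3 q [-0.03 -0.09 -0.34  1.19 -0.69  1.37]
[[ 0.097  0.077  0.992]
 [-0.76  -0.638  0.124]
 [ 0.643 -0.766 -0.004]]
shift tool mm [ 3.6 74.1 -1.5] world [  4.5 -50.3 -54.4]
turn [-0.005  0.012  0.   ] deg 0.8
```

View pics/side1.png

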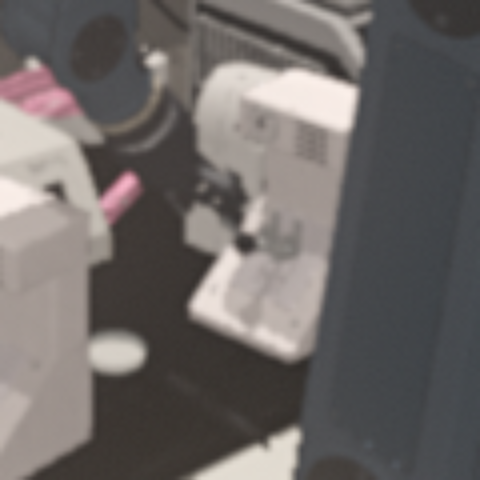

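View pics/top1.png

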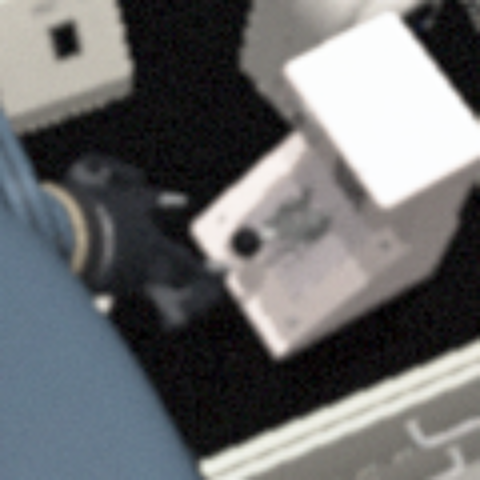

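The ball is still at (245,240) in both crops. The open gripper is up and to its left, in line with it. Advancing.

```bash
python3 -m inch '[[0.4,[0.002,0.025,-0.001],[0,0,0]],[0.4,[0.001,0.025,0],[0,0.012,0]],[0.4,[0,0.02,0],[0,0,0]],[0.4,[0,0,0],[0,0,0]]]'; python3 - <<'E'
from h import *
here();g=tcp_for('R',ball('R',65,72),40);delta(g,ori('R',40))
E
```

```text
time: 3.6
tcp_pos: [512.4, -190.7, 121.4]
orientation: [-1.692, 0.662, -1.646]
contact_force: [-0.2, 0.8, -0.7]
grip_width: 51.1
t 3.6 tcp [ 512.4 -190.7  121.4] F [-0.2  0.8 -0.7] w 51.1 q [-0.13 -0.08 -0.42  1.   -0.67  1.26]
[[ 0.073  0.098  0.993]
 [-0.757 -0.642  0.119]
 [ 0.649 -0.76   0.027]]
shift tool mm [-11.   15.8 -10. ] world [ -9.2  -3.  -19.4]
turn [-0.026 -0.012  0.008] deg 1.7
```

```bash
python3 -m inch '[[0.4,[-0.01,0.008,-0.009],[-0.02,0,0]],[0.4,[0,0,0],[0,0,0]]]'; python3 - <<'E'
from h import *
here();g=tcp_for('R',ball('R',65,72),40);delta(g,ori('R',40))
E
```

```text
time: 3.8
tcp_pos: [504.8, -188.7, 112.4]
orientation: [-1.702, 0.678, -1.649]
contact_force: [-0.6, 0.2, -0.6]
grip_width: 51.0
t 3.8 tcp [ 504.8 -188.7  112.4] F [-0.6  0.2 -0.6] w 51.0 q [-0.12 -0.07 -0.43  1.01 -0.68  1.28]
[[ 0.069  0.081  0.994]
 [-0.757 -0.645  0.105]
 [ 0.65  -0.76   0.017]]
shift tool mm [-3.1 11.  -2.3] world [ -1.6  -5.  -10.4]
turn [-0.009 -0.016  0.009] deg 1.2
```

```bash
python3 -m inch '[[0.4,[-0.003,0.011,-0.002],[-0.009,-0.016,0.009]],[0.4,[0,0,0],[0,0,0]]]'; python3 - <<'E'
from h import *
here();g=tcp_for('R',ball('R',65,72),40);delta(g,ori('R',40))
for n in("side","top"):
    im,d=bot.camera(n)
    u,v=proj(n,ball('R',65,72))[0].astype(int)
    cv2.imwrite(f"pics/{n}2.png",cv2.resize(im[v-40:v+40,u-40:u+40,::-1],None,fx=5,fy=5))
E
```

```text
time: 4.0
tcp_pos: [505.0, -192.9, 103.7]
orientation: [-1.713, 0.682, -1.626]
contact_force: [0.3, 0.3, -1.1]
grip_width: 51.3
t 4.0 tcp [ 505.  -192.9  103.7] F [ 0.3  0.3 -1.1] w 51.3 q [-0.13 -0.06 -0.43  1.   -0.67  1.25]
[[ 0.086  0.075  0.993]
 [-0.761 -0.639  0.114]
 [ 0.643 -0.766  0.002]]
shift tool mm [-0.7  1.7 -1.9] world [-1.8 -0.8 -1.7]
turn [-0.003  0.001  0.001] deg 0.2
```

View pics/side2.png

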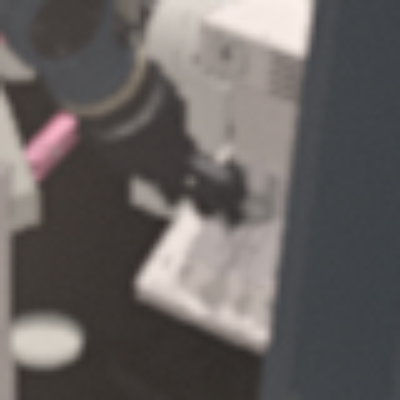

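View pics/top2.png

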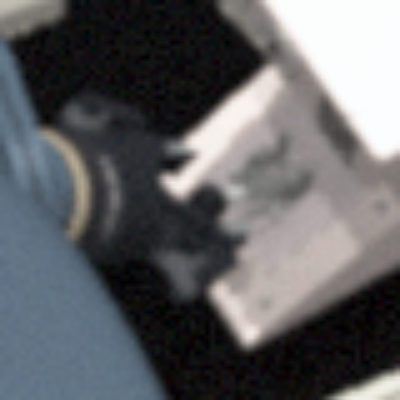

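The top crop shows the ball at (210,195) between the two fingers. Closing.

```bash
python3 -m inch '[[0.5,[-0.0005,0.0015,-0.0015],[0,0,0]],[0.8,[0,0,0],[0,0,0]],[1,[0,0,0],[0,0,0]],[1,[0,0,0],[0,0,0]],[1,[0,0,0],[0,0,0]]]' 60; python3 - <<'E'
from h import *
here();g=tcp_for('R',ball('R',65,72),40);delta(g,ori('R',40));g=tcp_for('R',ball('R',65,87),40);delta(g)
E
```

```text
time: 4.6
tcp_pos: [502.5, -193.4, 104.9]
orientation: [-1.717, 0.68, -1.626]
contact_force: [0.1, -0.7, -0.2]
grip_width: 21.7
t 4.6 tcp [ 502.5 -193.4  104.9] F [ 0.1 -0.7 -0.2] w 21.7 q [-0.13 -0.07 -0.44  1.   -0.68  1.25]
[[ 0.088  0.074  0.993]
 [-0.759 -0.641  0.115]
 [ 0.645 -0.764 -0.001]]
shift tool mm [-1.6  2.4  0.7] world [ 0.7 -0.3 -2.9]
turn [-0.002  0.003  0.003] deg 0.3
shift tool mm [ -7.9 -11.2   0.7] world [-0.8 13.2  3.5]
```

```bash
python3 -m inch '[[1,[-0.002,-0.0045,0],[0,0,0]],[1,[-0.002,-0.0045,0],[0,0,0]],[1,[0,0,0],[0,0,0]]]' 80; python3 - <<'E'
from h import *
here();g=tcp_for('R',ball('R',65,87),40);delta(g)
for n in("side","top"):
    im,d=bot.camera(n)
    u,v=proj(n,ball('R',65,72))[0].astype(int)
    cv2.imwrite(f"pics/{n}3.png",cv2.resize(im[v-40:v+40,u-40:u+40,::-1],None,fx=5,fy=5))
E
```

```text
time: 4.9
tcp_pos: [501.5, -185.4, 108.9]
orientation: [-1.717, 0.681, -1.63]
contact_force: [1.1, -5.6, -2.9]
grip_width: 21.1
t 4.9 tcp [ 501.5 -185.4  108.9] F [ 1.1 -5.6 -2.9] w 21.1 q [-0.11 -0.07 -0.43  1.02 -0.68  1.28]
[[ 0.086  0.073  0.994]
 [-0.758 -0.643  0.112]
 [ 0.647 -0.763  0.   ]]
shift tool mm [-4.4 -2.9  0.8] world [ 0.2  5.3 -0.6]
```

View pics/top3.png

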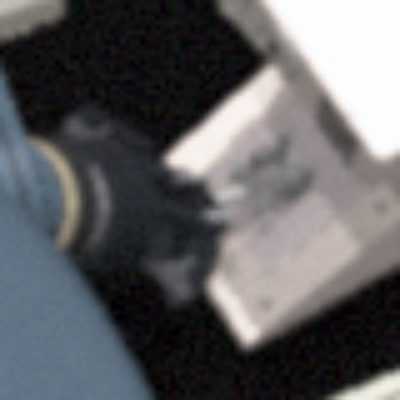

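Force is 6.4 N at about 9 mm of draw, which fits the spring (3.6 + 0.3 N/mm), so the handle is coming out. I'll finish the draw and then swing in small steps.

```bash
cat >> h.py <<'E'
OFF={'R':np.array([-0.7,.3,2.9]),'S':np.zeros(3)}
def state(k,tilt=40):
    p,r,o=cur();P=p-11*r.as_matrix()[:,1]-OFF[k];O,F=frame(k);l=F.T@(P-O)-[-10,0,80]
    f=F.T@o['contact_force'];deg=np.degrees(np.arctan2(-l[0],l[2]));rad=np.hypot(l[0],l[2]);a=np.radians(deg)
    print(f"t {o['time']:.2f} deg {deg:.1f} r {rad:.1f} y {l[1]:.1f} | Fradial(out) {-f[0]*np.sin(a)+f[2]*np.cos(a):.1f} Ftan(to front) {-f[0]*np.cos(a)-f[2]*np.sin(a):.1f} Fy {f[1]:.1f} w {o['grip_width']:.1f}")
def to(k,deg,r,tilt=40):
    p,q,o=cur();g=tcp_for(k,ball(k,deg,r),tilt)+OFF[k];v=q.inv().apply(g-p);w=(q.inv()*ori(k,tilt)).as_rotvec()
    print("to",deg,r,"shift",np.round(v/1000,4).tolist(),"turn",np.round(w,3).tolist())
def seq(k,wps,tilt=40): # successive shifts, constant orientation
    p,q,o=cur();c=p
    for d,r in wps:
        g=tcp_for(k,ball(k,d,r),tilt)+OFF[k];print(d,r,np.round(q.inv().apply(g-c)/1000,4).tolist());c=g
E
python3 - <<'E'
from h import *
state('R');to('R',65,86.5);seq('R',[(65,86.5),(57,87),(49,87),(41,87),(33,87),(25,87),(17,87),(15,87)])
E
```

```text
t 5.00 deg 64.9 r 80.7 y -0.1 | Fradial(out) -6.5 Ftan(to front) 0.5 Fy 2.2 w 21.2
to 65 86.5 shift [-0.0026, -0.0052, 0.0001] turn [-0.001, 0.0, 0.005]
65 86.5 [-0.0026, -0.0052, 0.0001]
57 87 [0.0111, -0.0047, -0.0]
49 87 [0.0118, -0.0027, -0.0]
41 87 [0.0121, -0.001, -0.0]
33 87 [0.0121, 0.0007, -0.0]
25 87 [0.0119, 0.0024, -0.0]
17 87 [0.0115, 0.004, -0.0]
15 87 [0.0028, 0.0012, -0.0]
```

```bash
python3 -m inch '[[1,[-0.0026,-0.0052,0],[0,0,0]],[1,[0,-0.0005,0],[0,0,0]]]'; python3 - <<'E'
from h import *
state('R');seq('R',[(65,87),(57,87),(49,87)])
E
```

```text
time: 5.2
tcp_pos: [501.1, -181.0, 111.1]
orientation: [-1.717, 0.681, -1.633]
contact_force: [1.7, -6.9, -5.1]
grip_width: 21.0
t 5.20 deg 64.8 r 85.9 y -0.1 | Fradial(out) -8.6 Ftan(to front) 1.6 Fy 0.9 w 21.0
65 87 [-0.0008, -0.0009, 0.0001]
57 87 [0.0114, -0.0043, 0.0]
49 87 [0.0118, -0.0026, 0.0]
```

```bash
python3 -m inch '[[1,[0.0108,-0.005,0],[0,0,0]],[1,[0.0118,-0.0028,0],[0,0,0]]]'; python3 - <<'E'
from h import *
state('R');seq('R',[(49,86.5),(41,86.5),(33,86.5),(25,86.5)])
E
```

```text
time: 5.4
tcp_pos: [500.3, -190.9, 125.7]
orientation: [-1.719, 0.688, -1.62]
contact_force: [-0.3, -3.5, -8.8]
grip_width: 21.0
t 5.40 deg 53.0 r 85.1 y -1.9 | Fradial(out) -8.1 Ftan(to front) 5.0 Fy -0.7 w 21.0
49 86.5 [0.0056, -0.0025, 0.0019]
41 86.5 [0.012, -0.0011, -0.0001]
33 86.5 [0.0121, 0.0006, -0.0001]
25 86.5 [0.0119, 0.0023, -0.0]
```

```bash
python3 -m inch '[[1,[0.011,-0.003,0.002],[0,0,0]],[1,[0.012,-0.0015,0],[0,0,0]]]'; python3 - <<'E'
from h import *
state('R');seq('R',[(33,87),(25,87),(17,87)]);to('R',33,86.5)
E
```

```text
time: 5.6
tcp_pos: [502.1, -204.4, 139.7]
orientation: [-1.72, 0.696, -1.611]
contact_force: [1.3, -2.9, -9.3]
grip_width: 20.7
t 5.60 deg 39.7 r 84.9 y -1.6 | Fradial(out) -9.1 Ftan(to front) 3.6 Fy 0.9 w 20.7
33 87 [0.0103, -0.0016, 0.0016]
25 87 [0.0119, 0.0022, -0.0001]
17 87 [0.0115, 0.0038, -0.0001]
to 33 86.5 shift [0.0102, -0.0011, 0.0016] turn [0.008, 0.009, -0.01]
```

```bash
python3 -m inch '[[1,[0.012,-0.001,0.0015],[0.008,0.009,-0.01]],[1,[0.012,0.001,0],[0,0,0]]]'; python3 - <<'E'
from h import *
state('R');to('R',25,86.5);seq('R',[(25,86.5),(17,86.5),(15,86)])
E
```

```text
time: 5.8
tcp_pos: [507.1, -225.3, 159.7]
orientation: [-1.715, 0.679, -1.634]
contact_force: [-0.0, -0.3, 0.5]
grip_width: 0.2
t 5.80 deg 21.2 r 91.4 y 1.0 | Fradial(out) 0.3 Ftan(to front) -0.4 Fy -0.1 w 0.2
to 25 86.5 shift [-0.0071, 0.0029, -0.001] turn [-0.002, -0.003, 0.007]
25 86.5 [-0.0071, 0.0029, -0.001]
17 86.5 [0.0114, 0.004, 0.0]
15 86 [0.0025, 0.0017, 0.0]
```

The grip slipped off past centre (width 0). Looking.

```bash
python3 - <<'E'
from h import *
for n in("side","top"):
    im,d=bot.camera(n)
    u,v=proj(n,ball('R',30,72))[0].astype(int)
    cv2.imwrite(f"pics/{n}4.png",cv2.resize(im[v-40:v+40,u-40:u+40,::-1],None,fx=6,fy=6,interpolation=2))
E
```

```text
(no output)
```

View pics/side4.png

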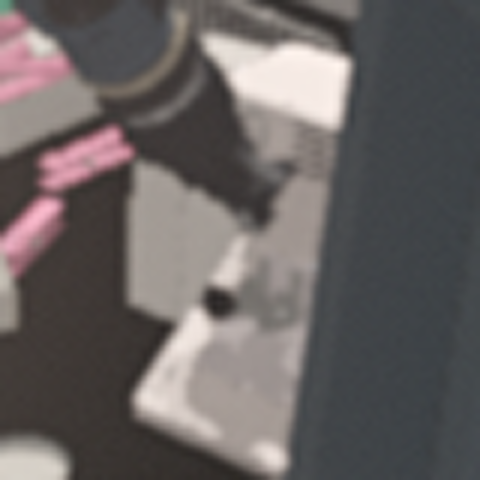

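View pics/top4.png

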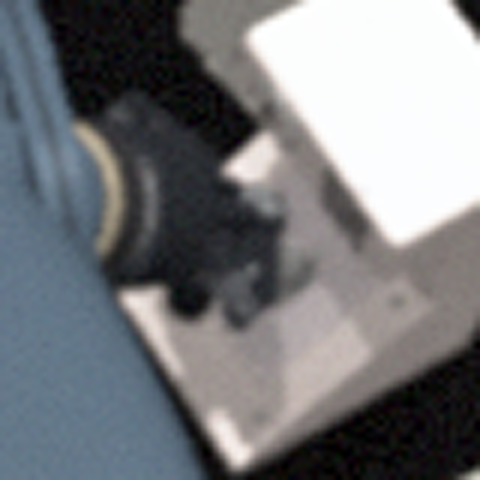

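The ball is at (218,300) in the side crop and (188,300) in the top one, which looks like the front notch again. Checking by triangulation.

```bash
python3 - <<'E'
from h import *
u,v=proj("side",ball('R',30,72))[0].astype(int);b=(u-40+218/6-.4,v-40+300/6-.4)
u,v=proj("top",ball('R',30,72))[0].astype(int);a=(u-40+188/6-.4,v-40+300/6-.4)
P,e=tri(a,b);print(P,e);O,F=frame('R');l=F.T@(P-O);print(l)
state('R');here()
E
```

```text
[ 500.81869278 -186.2874225   113.88963495] 1.8889066684695344
[-75.76808559  -1.5573121  113.88963495]
t 5.90 deg 20.3 r 92.9 y 1.9 | Fradial(out) 0.3 Ftan(to front) 0.8 Fy 0.0 w -0.1
t 5.9 tcp [ 508.1 -226.1  161.6] F [-0.1  0.8  0. ] w -0.1 q [-0.2  -0.11 -0.36  1.06 -0.67  1.18]
[[ 0.078  0.076  0.994]
 [-0.757 -0.645  0.109]
 [ 0.649 -0.761  0.007]]
```

The bat is back home in the front notch. The ball was gripped too near the fingertips: width was 21 mm where 25 was expected, and the tool sat about 2 mm short. I'll regrasp deeper and at 120 N.

```bash
python3 - <<'E'
s=open('h.py').read().replace("np.array([-0.7,.3,2.9])","np.array([.4,-3.8,-4.6])").replace("'S':np.zeros(3)","'S':np.array([.5,-3.8,-4.6])");open('h.py','w').write(s)
E
python3 -m inch '[[1,[0,-0.03,0],[0,0,0]],[0.8,[0,-0.03,0],[0,0,0]],[0.4,[0,-0.01,0],[0,0,0]],[0.4,[0,0,0],[0,0,0]]]'; python3 - <<'E'
from h import *
here();g=tcp_for('R',ball('R',65,72),40)+OFF['R'];delta(g-60*ori('R',40).as_matrix()[:,1],ori('R',40))
E
```

```text
time: 6.3
tcp_pos: [503.5, -181.1, 221.1]
orientation: [-1.708, 0.675, -1.647]
contact_force: [-0.4, -0.3, -0.2]
grip_width: 43.4
t 6.3 tcp [ 503.5 -181.1  221.1] F [-0.4 -0.3 -0.2] w 43.4 q [-0.1  -0.13 -0.26  1.25 -0.69  1.3 ]
[[ 0.073  0.08   0.994]
 [-0.755 -0.647  0.107]
 [ 0.652 -0.758  0.013]]
shift tool mm [-67.6  44.3  -2.8] world [ -4.1  22.  -77.7]
turn [-0.007 -0.012  0.012] deg 1.1
```

```bash
python3 -m inch '[[0.4,[-0.023,0.005,-0.001],[-0.007,-0.012,0.012]],[0.4,[-0.023,0.01,-0.001],[0,0,0]],[0.4,[-0.022,0.015,-0.001],[0,0,0]],[0.4,[0,0,0],[0,0,0]]]'; python3 - <<'E'
from h import *
state('R');to('R',65,72)
E
```

```text
time: 6.7
tcp_pos: [495.3, -147.1, 146.4]
orientation: [-1.716, 0.69, -1.621]
contact_force: [-0.6, 0.2, 0.0]
grip_width: 51.2
t 6.70 deg 55.6 r 140.8 y -2.6 | Fradial(out) 0.2 Ftan(to front) 0.1 Fy -0.6 w 51.2
to 65 72 shift [0.0078, 0.0703, 0.0029] turn [0.003, 0.003, -0.004]
```

```bash
python3 -m inch '[[0.4,[0.005,0.015,0.001],[0,0,0]],[0.4,[0.002,0.02,0.001],[0,0,0]],[0.4,[0,0.015,0],[0,0,0]],[0.4,[0,0,0],[0,0,0]]]'; python3 - <<'E'
from h import *
state('R');to('R',65,72)
E
```

```text
time: 7.1
tcp_pos: [498.2, -184.7, 106.2]
orientation: [-1.725, 0.694, -1.612]
contact_force: [-0.9, -0.2, 0.1]
grip_width: 51.3
t 7.10 deg 63.4 r 87.8 y -3.8 | Fradial(out) -0.0 Ftan(to front) -0.1 Fy -0.9 w 51.3
to 65 72 shift [0.0046, 0.0152, 0.004] turn [0.01, 0.011, -0.005]
```

```bash
python3 -m inch '[[0.4,[0.004,0.012,0.003],[0.01,0.011,-0.005]],[0.4,[0,0,0],[0,0,0]]]'; python3 - <<'E'
from h import *
state('R');to('R',65,72)
E
```

```text
time: 7.3
tcp_pos: [501.6, -195.3, 98.8]
orientation: [-1.715, 0.688, -1.625]
contact_force: [-0.3, 0.2, -0.2]
grip_width: 51.7
t 7.30 deg 64.8 r 74.8 y -1.7 | Fradial(out) 0.1 Ftan(to front) 0.3 Fy -0.3 w 51.7
to 65 72 shift [0.0009, 0.0026, 0.0018] turn [0.002, 0.0, -0.001]
```

```bash
python3 -m inch '[[0.5,[0.001,0.0026,0.0018],[0,0,0]],[0.8,[0,0,0],[0,0,0]],[1,[0,0,0],[0,0,0]],[1,[0,0,0],[0,0,0]],[1,[0,0,0],[0,0,0]]]' 60; python3 - <<'E'
from h import *
state('R');to('R',65,72);here()
E
```

```text
time: 7.8
tcp_pos: [502.7, -196.9, 99.2]
orientation: [-1.719, 0.688, -1.624]
contact_force: [-0.0, -2.3, -1.8]
grip_width: 22.2
t 7.80 deg 64.0 r 73.4 y -0.8 | Fradial(out) -2.8 Ftan(to front) 0.6 Fy -0.3 w 22.2
to 65 72 shift [-0.0006, 0.0018, 0.0009] turn [0.005, 0.003, 0.0]
t 7.8 tcp [ 502.7 -196.9   99.2] F [-0.  -2.3 -1.8] w 22.2 q [-0.14 -0.06 -0.44  0.99 -0.67  1.25]
[[ 0.088  0.067  0.994]
 [-0.761 -0.639  0.111]
 [ 0.643 -0.766 -0.005]]
```

```bash
python3 -m inch '[[1,[0,0,0],[0,0,0]],[1,[-0.002,-0.0045,0],[0,0,0]],[1,[-0.002,-0.0045,0],[0,0,0]],[1,[0,0,0],[0,0,0]]]' 120; python3 - <<'E'
from h import *
state('R');to('R',65,86)
for n in("side","top"):
    im,d=bot.camera(n)
    u,v=proj(n,ball('R',65,72))[0].astype(int)
    cv2.imwrite(f"pics/{n}5.png",cv2.resize(im[v-40:v+40,u-40:u+40,::-1],None,fx=6,fy=6,interpolation=2))
E
```

```text
time: 8.2
tcp_pos: [501.8, -188.4, 103.7]
orientation: [-1.719, 0.688, -1.626]
contact_force: [0.6, -5.8, -3.6]
grip_width: 20.3
t 8.20 deg 63.8 r 83.1 y -0.7 | Fradial(out) -6.9 Ftan(to front) 0.7 Fy -0.0 w 20.3
to 65 86 shift [-0.0029, -0.0019, 0.0008] turn [0.005, 0.001, 0.002]
```

View pics/top5.png

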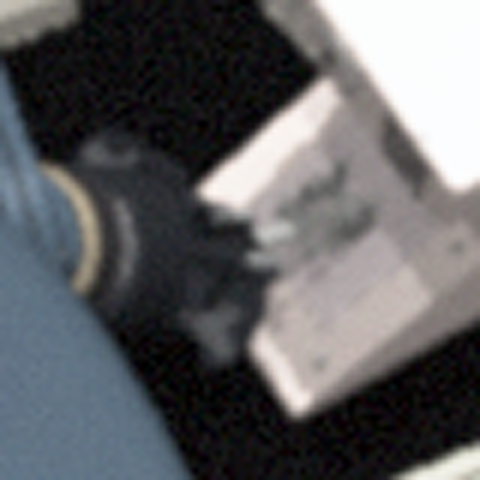

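View pics/side5.png

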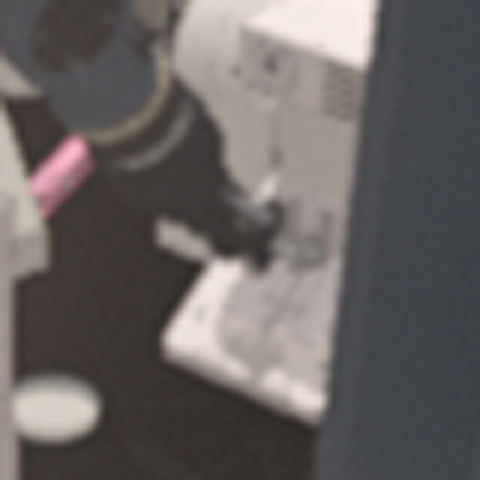

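```bash
python3 -m inch '[[1,[-0.001,-0.0028,0],[0,0,0]],[1,[0,0,0],[0,0,0]]]'; python3 - <<'E'
from h import *
state('R');seq('R',[(58,86),(52,86),(46,86),(40,86)])
E
```

```text
time: 8.5
tcp_pos: [501.6, -186.4, 104.8]
orientation: [-1.72, 0.688, -1.628]
contact_force: [0.9, -5.6, -3.5]
grip_width: 20.3
t 8.50 deg 63.7 r 85.3 y -0.7 | Fradial(out) -6.6 Ftan(to front) 0.7 Fy 0.3 w 20.3
58 86 [0.0077, -0.0037, 0.0008]
52 86 [0.0087, -0.0023, -0.0]
46 86 [0.0089, -0.0014, -0.0]
40 86 [0.009, -0.0004, -0.0]
```

```bash
python3 -m inch '[[1,[0.007,-0.0045,0.0008],[0,0,0]],[1,[0.008,-0.0026,0],[0,0,0]]]'; python3 - <<'E'
from h import *
state('R');seq('R',[(52,86),(46,86),(40,86)])
E
```

```text
time: 8.7
tcp_pos: [501.7, -190.6, 114.6]
orientation: [-1.718, 0.695, -1.616]
contact_force: [3.1, -2.5, -10.4]
grip_width: 20.5
t 8.70 deg 56.6 r 86.6 y -1.0 | Fradial(out) -8.1 Ftan(to front) 7.1 Fy 2.8 w 20.5
52 86 [0.0069, -0.0012, 0.0011]
46 86 [0.0089, -0.0015, -0.0001]
40 86 [0.009, -0.0005, -0.0001]
```

```bash
python3 -m inch '[[1,[0.008,-0.0022,0.001],[0,0,0]],[1,[0.008,-0.0015,0],[0,0,0]]]'; python3 - <<'E'
from h import *
state('R');seq('R',[(46,86),(40,86),(34,86)])
E
```

```text
time: 8.9
tcp_pos: [500.8, -197.6, 121.8]
orientation: [-1.72, 0.705, -1.599]
contact_force: [0.7, -2.0, -10.4]
grip_width: 20.1
t 8.90 deg 49.9 r 85.3 y -2.6 | Fradial(out) -8.2 Ftan(to front) 6.6 Fy 0.5 w 20.1
46 86 [0.0059, -0.0016, 0.0027]
40 86 [0.009, -0.0006, -0.0001]
34 86 [0.009, 0.0003, -0.0001]
```

```bash
python3 - <<'E'
from h import *
for n in("side","top"):
    im,d=bot.camera(n)
    u,v=proj(n,ball('R',65,72))[0].astype(int)
    cv2.imwrite(f"pics/{n}6.png",cv2.resize(im[v-35:v+25,u-25:u+35,::-1],None,fx=9,fy=9,interpolation=2))
state('R')
for d in(65,50):
  for r in (20,40,72+13): print(d,r,[(proj(n,ball('R',d,r))[0]-proj(n,ball('R',65,72))[0].astype(int)+[25,35])*9 for n in("side","top")])
E
```

```text
t 9.00 deg 48.7 r 85.3 y -2.8 | Fradial(out) -7.0 Ftan(to front) 5.0 Fy -2.3 w 20.5
65 20 [array([295.92048776, 327.36288205]), array([344.2150912 , 282.57036382])]
65 40 [array([270.44130103, 323.37193438]), array([302.32878805, 297.23452111])]
65 85 [array([211.48943465, 314.14046839]), array([205.45350083, 331.14829061])]
50 20 [array([300.5407363 , 316.23486709]), array([352.7136411 , 273.47249754])]
50 40 [array([279.75679946, 300.92331224]), array([319.28181172, 278.91603408])]
50 85 [array([231.65265648, 265.49090544]), array([241.22932463, 291.62293298])]
```

View pics/side6.png

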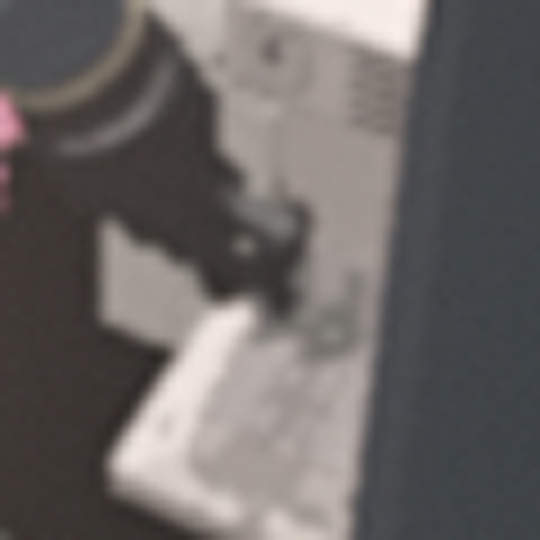

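View pics/top6.png

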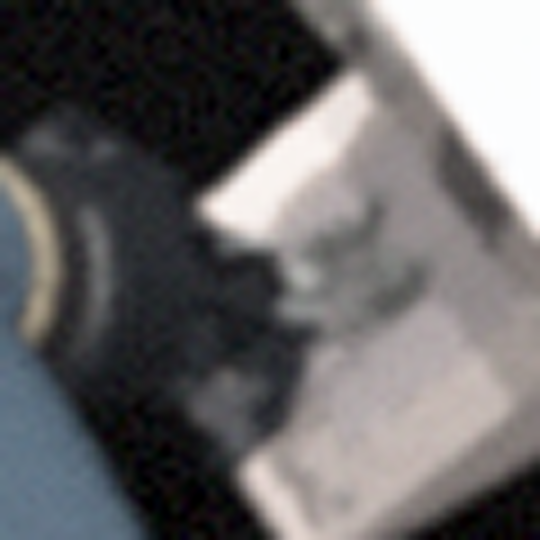

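```bash
python3 -m inch '[[1,[0.007,-0.003,0.0025],[0,0,0]],[1,[0.007,-0.0015,0.0005],[0,0,0]]]'; python3 - <<'E'
from h import *
state('R');seq('R',[(40,87),(34,87),(28,87),(22,87)]);to('R',40,87)
E
```

```text
time: 9.2
tcp_pos: [502.8, -206.3, 133.7]
orientation: [-1.73, 0.705, -1.593]
contact_force: [2.2, -2.1, -6.7]
grip_width: 19.5
t 9.20 deg 40.2 r 87.5 y -1.6 | Fradial(out) -6.6 Ftan(to front) 2.5 Fy 1.9 w 19.5
40 87 [0.0005, 0.0004, 0.0018]
34 87 [0.0091, 0.0003, -0.0002]
28 87 [0.009, 0.0013, -0.0002]
22 87 [0.0088, 0.0022, -0.0001]
to 40 87 shift [0.0005, 0.0004, 0.0018] turn [0.018, 0.021, -0.018]
```

```bash
python3 -m inch '[[1,[0.012,0,0.0015],[0,0,0]],[1,[0.012,0.001,0],[0,0,0]]]'; python3 - <<'E'
from h import *
state('R');seq('R',[(22,87),(15,87)])
E
```

```text
time: 9.4
tcp_pos: [508.4, -227.7, 154.2]
orientation: [-1.731, 0.699, -1.604]
contact_force: [-0.1, 0.6, 0.8]
grip_width: -0.2
t 9.40 deg 21.6 r 93.9 y 1.6 | Fradial(out) 1.0 Ftan(to front) 0.3 Fy -0.1 w -0.2
22 87 [-0.0026, 0.0064, -0.0012]
15 87 [0.0099, 0.0038, -0.0001]
```

```bash
python3 -m inch '[[1,[0,-0.03,0],[0,0,0]],[0.7,[-0.01,-0.03,0],[0,0,0]],[0.7,[-0.02,-0.01,0],[0,0,0]],[0.7,[-0.02,0,0],[0,0,0]],[0.7,[0,0,0],[0,0,0]]]'; python3 - <<'E'
from h import *
here();p,r,o=cur();M=r.as_matrix()
for n in("side","top"):
    im,d=bot.camera(n);np.savez(f"{n}7.npz",im=im)
    for z in(-12.5,12.5):
        pts=[p+M@np.array([0,y,z]) for y in(8,0,-11,-30,-65)];print(n,z,proj(n,pts).round(1).tolist())
    u,v=proj(n,p-20*M[:,1])[0].astype(int);print(u,v)
    cv2.imwrite(f"pics/{n}7.png",cv2.resize(im[v-40:v+40,u-40:u+40,::-1],None,fx=7,fy=7,interpolation=2))
E
```

```text
time: 9.9
tcp_pos: [514.3, -153.4, 207.1]
orientation: [-1.698, 0.666, -1.669]
contact_force: [0.1, -0.4, -1.7]
grip_width: 25.9
t 9.9 tcp [ 514.3 -153.4  207.1] F [ 0.1 -0.4 -1.7] w 25.9 q [-0.04 -0.09 -0.25  1.25 -0.71  1.38]
[[ 0.057  0.088  0.994]
 [-0.749 -0.655  0.101]
 [ 0.66  -0.751  0.029]]
side -12.5 [[274.3, 167.4], [273.5, 166.4], [272.3, 164.9], [270.3, 162.4], [266.5, 157.5]]
side 12.5 [[269.3, 165.3], [268.4, 164.2], [267.3, 162.7], [265.2, 160.2], [261.4, 155.3]]
268 162
top -12.5 [[292.5, 158.4], [291.1, 158.4], [289.1, 158.4], [285.7, 158.4], [279.1, 158.4]]
top 12.5 [[287.9, 151.2], [286.4, 151.2], [284.4, 151.2], [281.0, 151.1], [274.3, 150.9]]
285 154
```

View pics/top7.png

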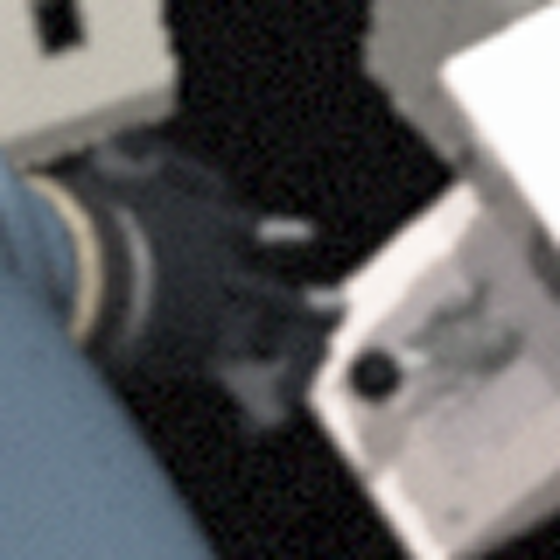

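View pics/side7.png

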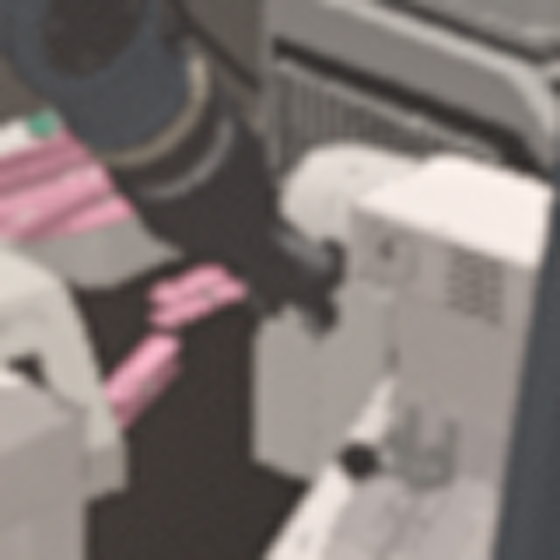

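The ball is back in the front notch (top crop (375,375)). The force decay at constant pull (6.9 to 6.6 N while r grew 2 mm) points to slow creep of the ball in the pads, about 10 mm/s. I'll regrasp deeper with the ball on the leading side of the pads, then do the draw and swing quickly.

```bash
cat >> h.py <<'E'
def setoff(k,dy,dx): # tool deeper dy along tool y, dx along tool x
    M=ori(k,40).as_matrix();OFF[k]=dy*M[:,1]+dx*M[:,0]
for _k in 'RS': setoff(_k,10,-3)
E
python3 - <<'E'
from h import *
here();g=tcp_for('R',ball('R',65,72),40)+OFF['R'];delta(g-60*ori('R',40).as_matrix()[:,1],ori('R',40))
E
```

```text
t 10.0 tcp [ 514.7 -154.7  208.4] F [0.2 0.3 0.3] w 25.9 q [-0.04 -0.09 -0.25  1.25 -0.71  1.38]
[[ 0.055  0.089  0.995]
 [-0.749 -0.655  0.1  ]
 [ 0.661 -0.75   0.031]]
shift tool mm [-43.5  54.3 -17.9] world [-15.3  -4.8 -70. ]
turn [-0.016 -0.029  0.024] deg 2.3
```

```bash
python3 -m inch '[[0.4,[-0.022,0.01,-0.009],[-0.016,-0.029,0.024]],[0.4,[-0.022,0.02,-0.009],[0,0,0]],[0.4,[-0.005,0.02,-0.002],[0,0,0]],[0.4,[0,0,0],[0,0,0]]]'; python3 - <<'E'
from h import *
state('R');to('R',65,72)
E
```

```text
time: 10.4
tcp_pos: [495.4, -154.3, 138.3]
orientation: [-1.71, 0.687, -1.631]
contact_force: [0.5, 0.1, -0.2]
grip_width: 51.1
t 10.40 deg 55.1 r 133.4 y -3.3 | Fradial(out) -0.1 Ftan(to front) 0.2 Fy 0.5 w 51.1
to 65 72 shift [0.0043, 0.0635, 0.0033] turn [-0.001, -0.004, 0.0]
```

```bash
python3 -m inch '[[0.4,[0.002,0.02,0.001],[0,0,0]],[0.4,[0.001,0.02,0.001],[0,0,0]],[0.4,[0,0.02,0.001],[0,0,0]],[0.4,[0,0,0],[0,0,0]]]'; python3 - <<'E'
from h import *
state('R');to('R',65,72)
E
```

```text
time: 10.8
tcp_pos: [502.2, -196.9, 93.7]
orientation: [-1.711, 0.69, -1.631]
contact_force: [-0.8, -0.9, -0.5]
grip_width: 51.4
t 10.80 deg 64.5 r 73.5 y -1.3 | Fradial(out) -0.9 Ftan(to front) 0.1 Fy -0.9 w 51.4
to 65 72 shift [0.0, 0.0016, 0.0014] turn [0.002, -0.005, -0.0]
```

```bash
python3 -m inch '[[0.5,[0,0.002,0.0014],[0,0,0]],[0.8,[0,0,0],[0,0,0]],[1,[0,0,0],[0,0,0]],[1,[0,0,0],[0,0,0]]]' 120; python3 - <<'E'
from h import *
state('R');to('R',65,72)
E
python3 -m inch '[[1,[-0.004,-0.01,0],[0,0,0]]]' 120;python3 - <<'E'
from h import *
state('R');to('R',65,86)
E
```

```text
time: 11.2
tcp_pos: [503.0, -197.7, 94.5]
orientation: [-1.714, 0.691, -1.63]
contact_force: [-0.6, -3.6, -2.0]
grip_width: 20.7
t 11.20 deg 63.6 r 73.0 y -0.6 | Fradial(out) -4.0 Ftan(to front) 0.2 Fy -1.0 w 20.7
to 65 72 shift [-0.0012, 0.0016, 0.0007] turn [0.004, -0.004, 0.0]
time: 11.3
tcp_pos: [501.8, -188.8, 99.4]
orientation: [-1.714, 0.691, -1.632]
contact_force: [1.9, -6.2, -4.9]
grip_width: 20.7
t 11.30 deg 63.3 r 83.3 y -0.8 | Fradial(out) -7.9 Ftan(to front) 1.5 Fy 1.2 w 20.7
to 65 86 shift [-0.0034, -0.0015, 0.0008] turn [0.005, -0.005, 0.001]
```

```bash
python3 -m inch '[[1,[0.008,-0.007,0.001],[0,0,0]],[1,[0.016,-0.006,0.001],[0,0,0]]]';python3 - <<'E'
from h import *
state('R');seq('R',[(50,87),(40,87),(30,87)])
E
```

```text
time: 11.5
tcp_pos: [501.5, -195.2, 118.8]
orientation: [-1.718, 0.7, -1.614]
contact_force: [-1.3, -1.5, -12.3]
grip_width: 20.8
t 11.50 deg 50.1 r 88.6 y -1.8 | Fradial(out) -8.9 Ftan(to front) 8.6 Fy -1.4 w 20.8
50 87 [0.0006, 0.0015, 0.0019]
40 87 [0.0151, -0.0015, -0.0001]
30 87 [0.0151, 0.0012, -0.0001]
```

```bash
python3 -m inch '[[1,[0.018,-0.002,0.002],[0,0,0]],[1,[0.018,-0.001,0.001],[0,0,0]]]';python3 - <<'E'
from h import *
state('R');seq('R',[(25,88),(18,88),(15,88)])
E
```

```text
time: 11.7
tcp_pos: [504.8, -217.7, 139.3]
orientation: [-1.717, 0.71, -1.598]
contact_force: [-2.7, 4.2, -11.6]
grip_width: 15.8
t 11.70 deg 30.2 r 89.6 y -0.9 | Fradial(out) -7.8 Ftan(to front) 9.7 Fy -2.3 w 15.8
25 88 [0.0079, 0.0031, 0.001]
18 88 [0.0103, 0.0032, -0.0001]
15 88 [0.0043, 0.0017, -0.0]
```

The grip is slipping again (width 15.8, tangential load 9.7 N). I'll release, regrasp, and measure with a short dwell whether the ball creeps or slips at a friction limit.

```bash
python3 -m inch '[[0.4,[0,-0.02,0],[0,0,0]],[0.4,[-0.02,-0.03,0],[0,0,0]],[0.4,[-0.03,-0.01,0],[0,0,0]],[0.4,[0,0,0],[0,0,0]]]'; python3 - <<'E'
from h import *
for k in 'R': setoff(k,6,0)
here();g=tcp_for('R',ball('R',65,72),40)+OFF['R'];delta(g-60*ori('R',40).as_matrix()[:,1],ori('R',40))
for n in("side","top"):
    im,d=bot.camera(n)
    u,v=proj(n,ball('R',65,72))[0].astype(int)
    a=darkc(im,proj(n,ball('R',65,72))[0]);print(n,a)
    if n=="side":b=a[:2]
    else: print(tri(a[:2],b))
    cv2.imwrite(f"pics/{n}8.png",cv2.resize(im[v-40:v+40,u-40:u+40,::-1],None,fx=6,fy=6,interpolation=2))
E
```

```text
time: 12.1
tcp_pos: [501.9, -145.8, 168.9]
orientation: [-1.705, 0.702, -1.622]
contact_force: [-0.2, -0.0, -0.1]
grip_width: 51.2
t 12.1 tcp [ 501.9 -145.8  168.9] F [-0.2 -0.  -0.1] w 51.2 q [-0.04 -0.08 -0.31  1.23 -0.68  1.38]
[[ 0.081  0.067  0.994]
 [-0.77  -0.629  0.105]
 [ 0.633 -0.775  0.   ]]
shift tool mm [-6.  28.  -3.9] world [ -2.5 -13.4 -25.5]
turn [ 0.004 -0.005 -0.013] deg 0.9
side (np.float64(nan), np.float64(nan), 0)
top (np.float64(nan), np.float64(nan), 0)
 ** On entry to DLASCL parameter number  4 had an illegal value
 ** On entry to DLASCL parameter number  4 had an illegal value
 ** On entry to DLASCL parameter number  4 had an illegal value
 ** On entry to DLASCL parameter number  4 had an illegal value
 ** On entry to DLASCL parameter number  5 had an illegal value
 ** On entry to DLASCL parameter number  4 had an illegal valueh.py:20: RuntimeWarning: invalid value encountered in scalar divide
  yy,xx=np.mgrid[v-r:v+r+1,u-r:u+r+1];return (w*xx).sum()/w.sum(),(w*yy).sum()/w.sum(),int((w>0).sum())
Traceback (most recent call last):
  File "h.py", line 13, in tri
    s=np.linalg.lstsq(A,c2-c1,rcond=None)[0];p=c1+d1[0]*s[0];q=c2+d2[0]*s[1]
      ~~~~~~~~~~~~~~~^^^^^^^^^^^^^^^^^^^^
numpy.linalg.LinAlgError: SVD did not converge in Linear Least Squares
```

View pics/side8.png

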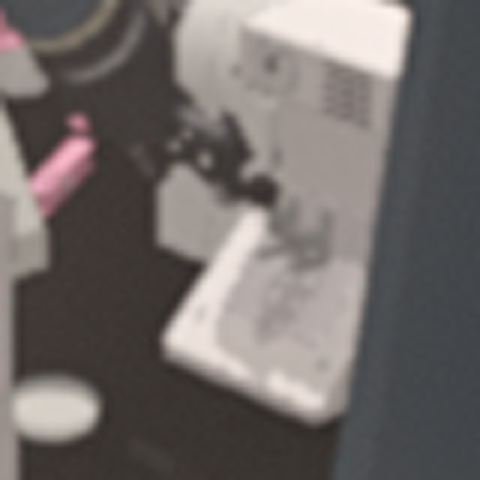

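The side crop shows the ball at about (265,190), so it has gone over. It may not be fully home, so I'll back off for a clear look.

```bash
python3 -m inch '[[0.4,[0,-0.04,0],[0,0,0]],[0.4,[0,-0.04,0],[0,0,0]],[0.4,[0,-0.02,0],[0,0,0]],[0.4,[0,0,0],[0,0,0]]]'; python3 - <<'E'
from h import *
for n in("side","top"):
    im,d=bot.camera(n)
    u,v=proj(n,ball('R',65,72))[0].astype(int)
    cv2.imwrite(f"pics/{n}9.png",cv2.resize(im[v-40:v+40,u-40:u+40,::-1],None,fx=6,fy=6,interpolation=2))
    for dg in (17,30,40,65):print(n,dg,((proj(n,ball('R',dg,72))[0]-(u,v)+40.4)*6).round())
E
```

```text
time: 12.6
tcp_pos: [496.8, -88.0, 254.8]
orientation: [-1.699, 0.7, -1.64]
contact_force: [-0.2, -0.0, 0.2]
grip_width: 51.1
side 17 [292. 168.]
side 30 [277. 184.]
side 40 [266. 199.]
side 65 [245. 244.]
top 17 [332. 173.]
top 30 [305. 193.]
top 40 [286. 209.]
top 65 [248. 247.]
```

View pics/side9.png

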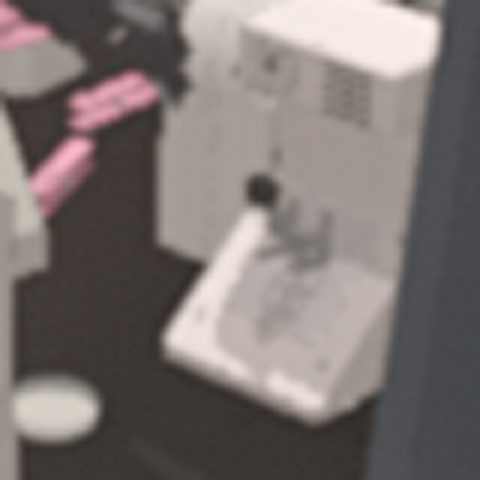

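View pics/top9.png

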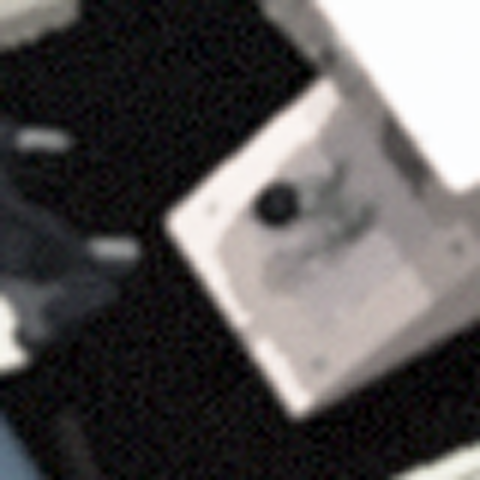

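```bash
cat >> h.py <<'E'
def loc(k,a,b): # full-image px top, side
    P,e=tri(a,b);O,F=frame(k);l=F.T@(P-O)-[-10,0,80];print("local",l.round(1),"err",round(e,1),"deg",np.degrees(np.arctan2(-l[0],l[2])).round(1),"r",np.hypot(l[0],l[2]).round(1))
E
python3 - <<'E'
from h import *
u,v=proj("side",ball('R',65,72))[0].astype(int);b=(u-40.4+262/6,v-40.4+190/6)
u,v=proj("top",ball('R',65,72))[0].astype(int);a=(u-40.4+278/6,v-40.4+203/6)
loc('R',a,b);here()
E
```

```text
local [-50.    1.4  62.7] err 1.4 deg 38.6 r 80.2
t 12.7 tcp [495.7 -88.8 252. ] F [-0.5  0.3 -0.5] w 51.2 q [ 0.08 -0.06 -0.12  1.49 -0.69  1.55]
[[ 0.069  0.066  0.995]
 [-0.767 -0.634  0.095]
 [ 0.638 -0.77   0.007]]
```

The bat now rests near centre, at about 39–40° with r≈80–84, so the pin is sitting on the ridge. From here I can push the ball over from the front with the shut fingers, which needs no friction.

```bash
python3 - <<'E'
from h import *
setoff('R',1,-34);to('R',40,83)
E
```

```text
to 40 83 shift [-0.0184, 0.1659, -0.0036] turn [0.005, -0.017, -0.006]
```

```bash
python3 -m inch '[[1,[-0.015,0.03,-0.002],[0.005,-0.017,-0.006]],[1,[-0.015,0.04,-0.001],[0,0,0]],[1,[0,0.04,0],[0,0,0]],[1,[0,0.03,0],[0,0,0]],[1,[0,0,0],[0,0,0]]]' 60; python3 - <<'E'
from h import *
setoff('R',1,-34);to('R',40,83)
for n in("side","top"):
    im,d=bot.camera(n)
    u,v=proj(n,ball('R',65,72))[0].astype(int)
    cv2.imwrite(f"pics/{n}10.png",cv2.resize(im[v-40:v+40,u-40:u+40,::-1],None,fx=6,fy=6,interpolation=2))
E
```

```text
time: 13.2
tcp_pos: [497.4, -162.7, 116.8]
orientation: [-1.717, 0.692, -1.627]
contact_force: [-0.7, 0.6, -0.2]
grip_width: -0.1
to 40 83 shift [0.011, 0.0148, 0.0024] turn [0.006, -0.001, -0.0]
```

View pics/side10.png

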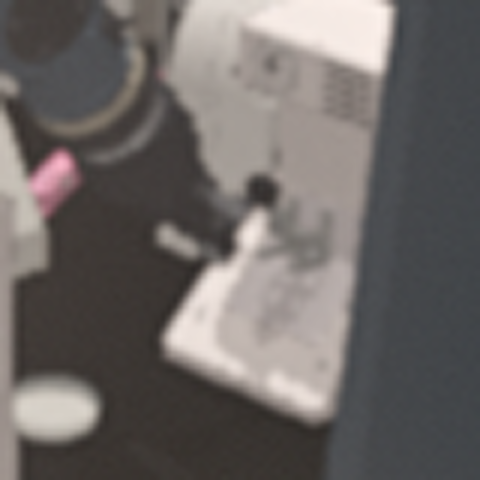

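View pics/top10.png

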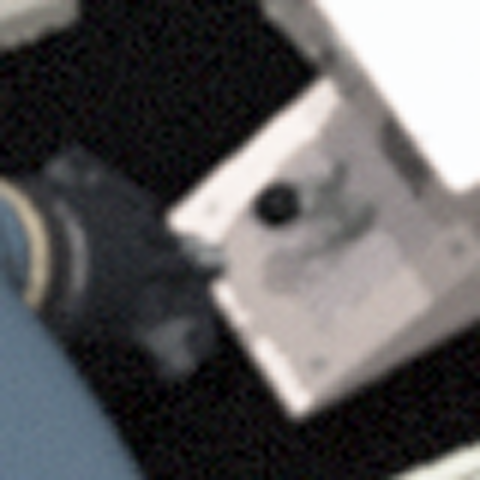

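```bash
python3 -m inch '[[1,[0.002,0.014,0.0015],[0.006,0,0]],[1,[0.01,0.004,0.001],[0,0,0]],[1,[0.008,0.001,0],[0,0,0]]]'; python3 - <<'E'
from h import *
setoff('R',1,0);state('R');to('R',40,83)
E
```

```text
time: 13.6
tcp_pos: [508.0, -188.8, 123.2]
orientation: [-1.705, 0.676, -1.634]
contact_force: [-0.0, 0.5, 0.1]
grip_width: -0.1
t 13.60 deg 53.3 r 87.6 y 5.2 | Fradial(out) 0.5 Ftan(to front) 0.2 Fy 0.0 w -0.1
to 40 83 shift [0.0201, 0.0022, -0.0052] turn [-0.01, -0.005, 0.003]
```

```bash
python3 -m inch '[[1,[0.007,0.001,-0.004],[0,0,0]],[1,[0.008,0.001,-0.002],[0,0,0]]]'; python3 - <<'E'
from h import *
setoff('R',1,0);state('R');to('R',40,83)
E
```

```text
time: 13.8
tcp_pos: [505.3, -202.4, 134.7]
orientation: [-1.7, 0.673, -1.636]
contact_force: [-0.3, -0.1, -0.8]
grip_width: -0.2
t 13.80 deg 41.7 r 85.6 y 1.0 | Fradial(out) -0.6 Ftan(to front) 0.5 Fy -0.4 w -0.2
to 40 83 shift [0.0026, 0.0025, -0.0011] turn [-0.015, -0.007, 0.002]
```

```bash
python3 - <<'E'
from h import *
for n in("side","top"):
    im,d=bot.camera(n)
    u,v=proj(n,ball('R',65,72))[0].astype(int)
    cv2.imwrite(f"pics/{n}11.png",cv2.resize(im[v-40:v+40,u-40:u+40,::-1],None,fx=6,fy=6,interpolation=2))
E
```

```text
(no output)
```

View pics/side11.png

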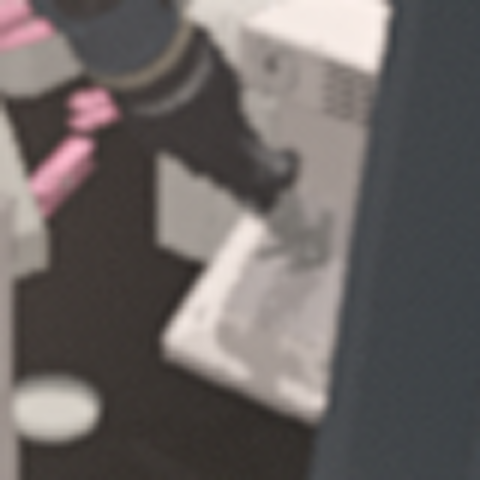

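View pics/top11.png

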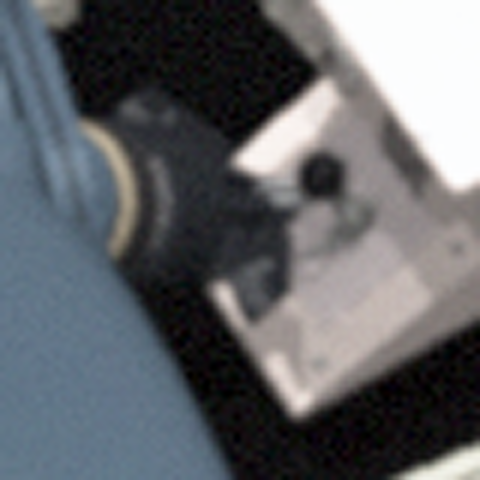

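The ball went over. In the top crop it is at (322,175), against (332,173) predicted for home in the off notch. Backing off to check.

```bash
python3 -m inch '[[1,[-0.02,-0.02,0],[0,0,0]],[1,[0,-0.045,0],[0,0,0]],[1,[0,-0.045,0],[0,0,0]],[1,[0,-0.03,0],[0,0,0]]]'; python3 - <<'E'
from h import *
c={}
for n in("side","top"):
    im,d=bot.camera(n)
    u,v=proj(n,ball('R',17,72))[0].astype(int)
    cv2.imwrite(f"pics/{n}12.png",cv2.resize(im[v-30:v+30,u-30:u+30,::-1],None,fx=8,fy=8,interpolation=2))
    print(n,[((proj(n,ball('R',*q))[0]-(u,v)+30.4)*8).round() for q in((15,72),(17,72),(17,80),(25,72),(25,80))])
    print((u,v))
here()
E
```

```text
time: 14.3
tcp_pos: [487.4, -98.0, 228.9]
orientation: [-1.706, 0.683, -1.64]
contact_force: [0.5, 0.9, 1.5]
grip_width: -0.5
side [array([248., 245.]), array([245., 248.]), array([243., 235.]), array([232., 261.]), array([229., 249.])]
(np.int64(286), np.int64(174))
top [array([256., 243.]), array([251., 247.]), array([248., 241.]), array([228., 263.]), array([223., 259.])]
(np.int64(311), np.int64(155))
t 14.4 tcp [489.8 -97.5 231.4] F [ 1.2 -0.   2.3] w -0.1 q [ 0.07 -0.1  -0.21  1.41 -0.7   1.52]
[[ 0.073  0.083  0.994]
 [-0.76  -0.641  0.109]
 [ 0.646 -0.763  0.016]]
```

View pics/side12.png

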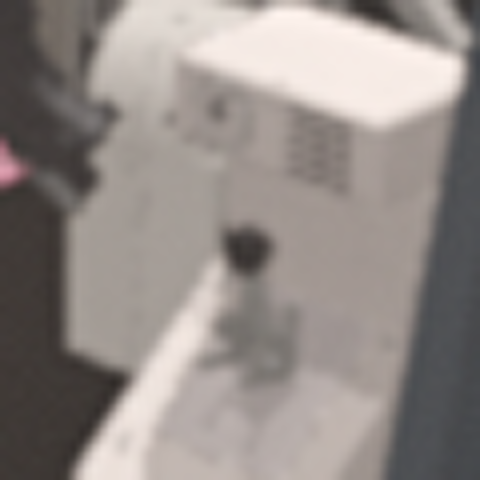

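View pics/top12.png

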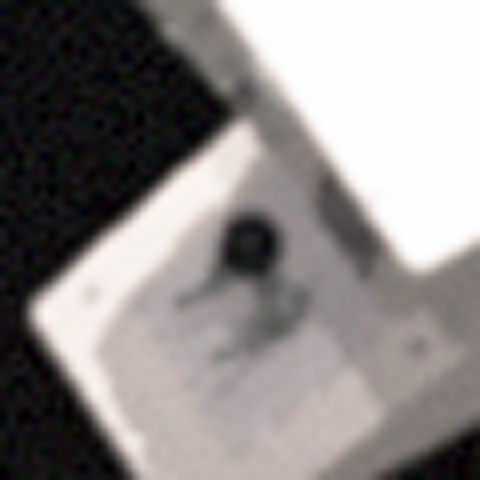

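```bash
python3 - <<'E'
from h import *
loc('R',(311-30.4+249/8,155-30.4+243/8),(286-30.4+248/8,174-30.4+249/8))
loc('R',(311-30.4+251/8,155-30.4+247/8),(286-30.4+245/8,174-30.4+248/8))
im,d=bot.camera("top");im2,d=bot.camera("side")
A=darkc(im,(311,155));B=darkc(im2,(286.5,174.7));print(A,B);loc('R',A[:2],B[:2])
t=np.load("top0.npz")['im'];s=np.load("side0.npz")['im']
loc('S',darkc(t,(190,206))[:2],darkc(s,(205,205.5))[:2])
E
```

```text
local [-19.5   1.   67.6] err 2.5 deg 16.1 r 70.4
local [-21.    0.   68.8] err 0.2 deg 16.9 r 71.9
(np.float64(311.8529937444147), np.float64(155.53395889186774), 54) (np.float64(286.3509234828496), np.float64(174.9868073878628), 18)
local [-20.4   0.3  67. ] err 0.7 deg 17.0 r 70.0
local [-20.4   0.6  65.9] err 1.1 deg 17.2 r 69.0
```

The running pump is off: ball at 17.0°, r 70.0 mm, which matches the standby bat's home reading taken at the start (17.2°, r 69.0). Now the standby one, going over the top of it.

```bash
python3 - <<'E'
from h import *
setoff('S',6,2);M=ori('S',40).as_matrix();g=tcp_for('S',ball('S',17,72),40)+OFF['S'];print("pre",g-80*M[:,1],g)
p,r,o=cur();print(p,r.inv().apply([0,0,110]).round(1), r.inv().apply(np.array([-30,350,0])).round(1));delta(g-80*M[:,1],ori('S',40))
E
```

```text
pre [501.21880739 192.7106392  198.40031757] [508.3309079  141.78182753 137.11676212]
[488.00139708 -98.89416909 227.10588222] [ 71.  -84.    1.1] [-268.3 -226.7    7.7]
shift tool mm [-239.2 -164.    44.1] world [ 13.2 291.6 -28.7]
turn [ 0.013 -0.031  0.004] deg 1.9
```

```bash
python3 -m inch '[[1,[0.026,-0.031,0],[0,0,0]],[1,[0.026,-0.031,0],[0,0,0]],[1,[0.026,-0.031,0],[0,0,0]],[0.6,[0.015,-0.018,0],[0,0,0]],[0.4,[-0.028,-0.024,0.001],[0,0,0]],[0.4,[-0.028,-0.024,0.001],[0,0,0]],[0.4,[-0.028,-0.024,0.001],[0,0,0]],[0.4,[-0.028,-0.024,0.001],[0,0,0]],[0.4,[-0.028,-0.024,0.001],[0,0,0]],[0.4,[-0.028,-0.024,0.001],[0,0,0]]]'; python3 - <<'E'
from h import *
here();delta((500,225,350),ori('S',40))
E
```

```text
time: 15.5
tcp_pos: [464.8, 115.4, 356.4]
orientation: [-1.739, 0.72, -1.634]
contact_force: [1.2, 0.3, -0.2]
grip_width: 51.5
t 15.5 tcp [464.8 115.4 356.4] F [ 1.2  0.3 -0.2] w 51.5 q [ 0.48  0.24  0.38  2.06 -0.63  2.08]
[[ 0.078  0.034  0.996]
 [-0.758 -0.647  0.081]
 [ 0.648 -0.762 -0.024]]
shift tool mm [-84.5 -64.8  44.2] world [ 35.2 109.6  -6.4]
turn [ 0.056 -0.028  0.006] deg 3.6
```

```bash
python3 -m inch '[[0.4,[-0.028,-0.021,0.015],[0.02,-0.01,0]],[0.4,[-0.028,-0.021,0.015],[0.02,-0.01,0]],[0.4,[-0.028,-0.021,0.014],[0.016,-0.008,0.006]],[0.4,[0,0,0],[0,0,0]]]'; python3 - <<'E'
from h import *
setoff('S',6,2);here();M=ori('S',40).as_matrix();g=tcp_for('S',ball('S',17,72),40)+OFF['S'];delta(g-80*M[:,1],ori('S',40))
E
```

```text
time: 15.9
tcp_pos: [499.5, 228.6, 337.7]
orientation: [-1.733, 0.659, -1.602]
contact_force: [-0.6, 0.2, -1.0]
grip_width: 51.2
t 15.9 tcp [499.5 228.6 337.7] F [-0.6  0.2 -1. ] w 51.2 q [ 0.63  0.5   0.68  2.14 -0.6   2.17]
[[ 0.115  0.08   0.99 ]
 [-0.754 -0.642  0.14 ]
 [ 0.647 -0.762 -0.014]]
shift tool mm [-62.9 129.4  -1.4] world [   1.8  -35.9 -139.3]
turn [0.009 0.01  0.006] deg 0.8
```

```bash
python3 -m inch '[[0.4,[-0.016,0.032,0],[0.009,0.01,0]],[0.4,[-0.016,0.032,0],[0,0,0]],[0.4,[-0.016,0.032,0],[0,0,0]],[0.4,[-0.014,0.03,0],[0,0,0]],[0.4,[0,0,0],[0,0,0]]]'; python3 - <<'E'
from h import *
setoff('S',6,2);here();M=ori('S',40).as_matrix();g=tcp_for('S',ball('S',17,72),40)+OFF['S'];delta(g,ori('S',40))
for n in("side","top"):
    im,d=bot.camera(n)
    u,v=proj(n,ball('S',17,72))[0].astype(int)
    cv2.imwrite(f"pics/{n}13.png",cv2.resize(im[v-40:v+40,u-40:u+40,::-1],None,fx=6,fy=6,interpolation=2))
E
```

```text
time: 16.4
tcp_pos: [503.3, 187.3, 189.4]
orientation: [-1.731, 0.66, -1.613]
contact_force: [-0.0, -1.0, -0.1]
grip_width: 51.6
t 16.4 tcp [503.3 187.3 189.4] F [-0.  -1.  -0.1] w 51.6 q [ 0.57  0.4   0.24  1.78 -0.63  2.12]
[[ 0.107  0.079  0.991]
 [-0.751 -0.646  0.133]
 [ 0.651 -0.759 -0.01 ]]
shift tool mm [ 0.7 69.5 -0.6] world [  5.  -45.5 -52.2]
turn [0.011 0.002 0.011] deg 0.9
```

View pics/side13.png

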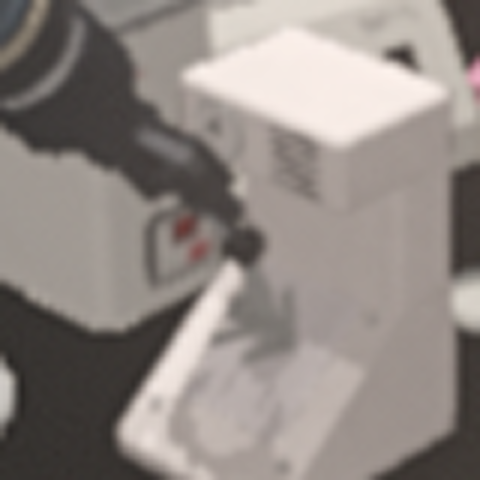

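View pics/top13.png

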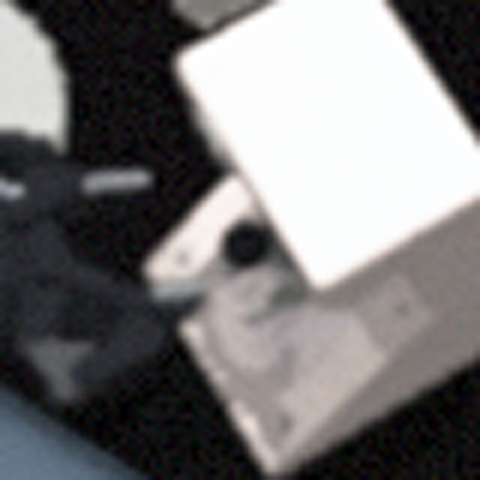

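The gripper lines up with the ball at (242,242) in both crops and is clear of the head. Advancing.

```bash
python3 -m inch '[[0.4,[0,0.02,0],[0.01,0,0.01]],[0.4,[0,0.02,0],[0,0,0]],[0.4,[0,0.018,0],[0,0,0]],[0.4,[0,0,0],[0,0,0]]]'; python3 - <<'E'
from h import *
setoff('S',6,2);state('S');to('S',17,72)
E
```

```text
time: 16.9
tcp_pos: [517.3, 153.8, 161.3]
orientation: [-1.687, 0.652, -1.618]
contact_force: [-0.5, -0.4, -0.7]
grip_width: 51.6
t 16.90 deg 18.8 r 98.3 y 10.3 | Fradial(out) -0.8 Ftan(to front) -0.1 Fy -0.5 w 51.6
to 17 72 shift [-0.007, 0.0252, -0.0112] turn [-0.021, -0.013, -0.007]
```

```bash
python3 -m inch '[[0.4,[-0.006,0.002,-0.01],[-0.021,-0.013,-0.007]],[0.4,[0,0.01,0],[0,0,0]],[0.4,[0,0,0],[0,0,0]]]'; python3 - <<'E'
from h import *
setoff('S',6,2);state('S');to('S',17,72)
E
```

```text
time: 17.2
tcp_pos: [510.2, 151.7, 153.3]
orientation: [-1.706, 0.658, -1.611]
contact_force: [0.0, 0.2, -0.3]
grip_width: 51.3
t 17.20 deg 19.8 r 90.4 y 3.2 | Fradial(out) -0.2 Ftan(to front) 0.3 Fy 0.0 w 51.3
to 17 72 shift [-0.003, 0.0185, -0.0034] turn [-0.007, -0.005, -0.003]
```

```bash
python3 -m inch '[[0.4,[-0.003,0.016,-0.003],[-0.007,-0.005,-0.003]],[0.4,[0,0.005,0],[0,0,0]],[0.4,[0,0,0],[0,0,0]]]'; python3 - <<'E'
from h import *
setoff('S',6,2);state('S');to('S',17,72)
E
```

```text
time: 17.5
tcp_pos: [510.2, 141.7, 136.7]
orientation: [-1.712, 0.657, -1.609]
contact_force: [0.7, 0.3, 0.4]
grip_width: 51.6
t 17.50 deg 16.8 r 71.5 y 1.8 | Fradial(out) 0.4 Ftan(to front) 0.1 Fy 0.7 w 51.6
to 17 72 shift [-0.0, -0.0005, -0.0018] turn [-0.004, -0.001, -0.001]
```

```bash
python3 -m inch '[[0.5,[0,0,-0.0015],[0,0,0]],[0.8,[0,0,0],[0,0,0]],[1,[0,0,0],[0,0,0]],[1,[0,0,0],[0,0,0]]]' 120; python3 - <<'E'
from h import *
setoff('S',6,2);state('S');to('S',17,86)
E
python3 -m inch '[[1,[0.004,-0.0095,0],[0,0,0]]]';python3 - <<'E'
from h import *
setoff('S',6,2);state('S');to('S',17,87);seq('S',[(25,87),(35,87),(45,87),(55,87)])
E
```

```text
time: 17.9
tcp_pos: [507.4, 142.3, 138.4]
orientation: [-1.714, 0.658, -1.606]
contact_force: [0.0, -0.4, -2.8]
grip_width: 20.6
t 17.90 deg 17.1 r 73.4 y -0.9 | Fradial(out) -2.8 Ftan(to front) 0.4 Fy -0.0 w 20.6
to 17 86 shift [0.0051, -0.0116, 0.0009] turn [-0.002, 0.001, -0.002]
time: 18.0
tcp_pos: [506.7, 145.0, 146.6]
orientation: [-1.715, 0.659, -1.606]
contact_force: [1.5, -2.2, -7.7]
grip_width: 20.6
t 18.00 deg 17.4 r 82.1 y -1.2 | Fradial(out) -8.0 Ftan(to front) 0.0 Fy 1.2 w 20.6
to 17 87 shift [0.0024, -0.0043, 0.0012] turn [-0.001, 0.001, -0.002]
25 87 [-0.0091, -0.0083, 0.0012]
35 87 [-0.0149, -0.0026, 0.0]
45 87 [-0.0152, 0.0, 0.0]
55 87 [-0.0149, 0.0027, 0.0]
```

```bash
python3 -m inch '[[1,[0.002,-0.006,0.001],[0,0,0]]]';python3 - <<'E'
from h import *
setoff('S',6,2);state('S');to('S',25,88)
E
python3 -m inch '[[1,[-0.009,-0.0065,0.001],[0,0,0]]]';python3 - <<'E'
from h import *
setoff('S',6,2);state('S');to('S',30,88)
E
```

```text
time: 18.1
tcp_pos: [506.7, 147.5, 152.1]
orientation: [-1.716, 0.661, -1.605]
contact_force: [-0.5, -2.8, -8.1]
grip_width: 20.3
t 18.10 deg 17.8 r 88.0 y -0.9 | Fradial(out) -8.6 Ftan(to front) -0.1 Fy -0.9 w 20.3
to 25 88 shift [-0.0105, -0.0035, 0.0009] turn [0.001, 0.002, -0.002]
time: 18.2
tcp_pos: [505.7, 156.6, 151.8]
orientation: [-1.721, 0.66, -1.607]
contact_force: [0.1, -10.6, -5.9]
grip_width: 20.9
t 18.20 deg 23.4 r 91.0 y -0.6 | Fradial(out) -9.6 Ftan(to front) -7.3 Fy -1.4 w 20.9
to 30 88 shift [-0.0108, 0.0005, 0.0006] turn [0.004, 0.002, 0.002]
```

```bash
python3 -m inch '[[1,[-0.011,-0.002,0.0005],[0,0,0]]]';python3 - <<'E'
from h import *
setoff('S',6,2);state('S');to('S',35,88)
E
python3 -m inch '[[1,[-0.011,-0.001,0.0005],[0,0,0]]]';python3 - <<'E'
from h import *
setoff('S',6,2);state('S');to('S',40,88)
E
```

```text
time: 18.3
tcp_pos: [504.7, 163.4, 147.6]
orientation: [-1.728, 0.655, -1.612]
contact_force: [-1.7, -11.0, -4.0]
grip_width: 20.3
t 18.30 deg 28.5 r 90.2 y -0.6 | Fradial(out) -8.5 Ftan(to front) -7.5 Fy -3.2 w 20.3
to 35 88 shift [-0.0105, 0.0006, 0.0007] turn [0.005, 0.003, 0.01]
time: 18.4
tcp_pos: [502.4, 169.1, 141.6]
orientation: [-1.74, 0.651, -1.612]
contact_force: [-2.0, -12.1, -2.2]
grip_width: 20.9
t 18.40 deg 33.9 r 88.1 y -2.0 | Fradial(out) -8.4 Ftan(to front) -8.5 Fy -3.7 w 20.9
to 40 88 shift [-0.0096, -0.0006, 0.0022] turn [0.011, 0.008, 0.019]
```

```bash
python3 - <<'E'
from h import *
n="side"
im,d=bot.camera(n)
u,v=proj(n,ball('S',17,72))[0].astype(int)
cv2.imwrite(f"pics/{n}14.png",cv2.resize(im[v-30:v+30,u-30:u+30,::-1],None,fx=9,fy=9,interpolation=2))
print([((proj(n,ball('S',*q))[0]-(u,v)+30.4)*9).round() for q in((17,26),(17,72),(17,88),(33,40),(33,88),(24,84))])
E
```

```text
[array([303., 363.]), array([275., 274.]), array([265., 243.]), array([276., 357.]), array([222., 288.]), array([249., 268.])]
```

View pics/side14.png

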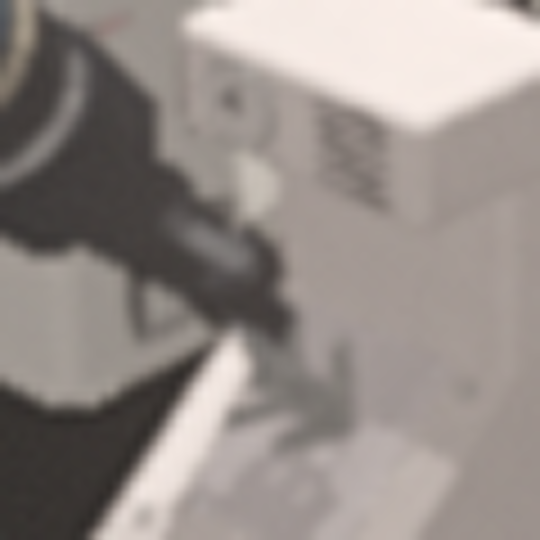

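The side view shows the ball peeking out at (265,260), about 10° behind the tool, so it slips tangentially at roughly 12 N total. I'll regrip with the ball on the leading (front) side of the pads, so it can pass centre before reaching the trailing edge. That is roughly how the first bat got across.

```bash
python3 -m inch '[[0.4,[0,-0.01,0],[0,0,0]],[0.4,[0,-0.02,0.001],[0,0,0]],[0.4,[0,0,0],[0,0,0]]]'; python3 - <<'E'
from h import *
setoff('S',6,9);state('S');to('S',17,72);to('S',17,100)
n="side"
im,d=bot.camera(n)
u,v=proj(n,ball('S',17,72))[0].astype(int)
cv2.imwrite(f"pics/{n}15.png",cv2.resize(im[v-30:v+30,u-30:u+30,::-1],None,fx=9,fy=9,interpolation=2))
E
```

```text
time: 18.75
tcp_pos: [501.4, 189.7, 164.9]
orientation: [-1.744, 0.646, -1.613]
contact_force: [0.8, 0.1, 0.4]
grip_width: 51.2
t 18.75 deg 39.2 r 118.7 y -0.2 | Fradial(out) 0.3 Ftan(to front) -0.3 Fy 0.8 w 51.2
to 17 72 shift [0.025, 0.053, 0.0005] turn [0.011, 0.011, 0.023]
to 17 100 shift [0.0365, 0.0275, 0.0002] turn [0.011, 0.011, 0.023]
```

View pics/side15.png

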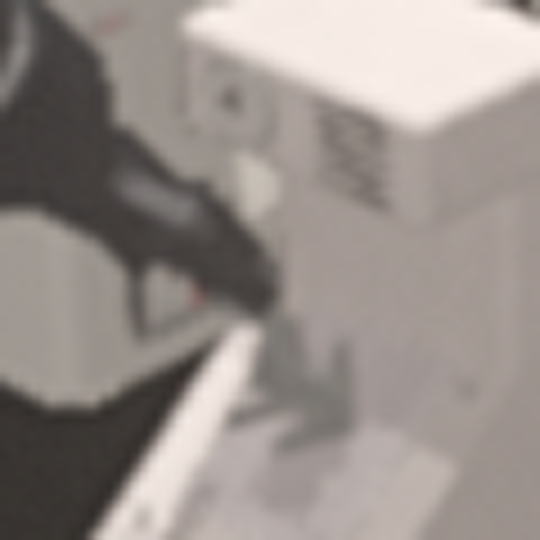

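```bash
python3 -m inch '[[0.4,[0.016,0,0],[0.011,0.011,0.023]],[0.4,[0.01,0.012,0],[0,0,0]],[0.4,[0.003,0.015,0],[0,0,0]],[0.4,[0,0,0],[0,0,0]]]'; python3 - <<'E'
from h import *
setoff('S',6,9);state('S');to('S',17,72)
n="side"
im,d=bot.camera(n)
u,v=proj(n,ball('S',17,72))[0].astype(int)
cv2.imwrite(f"pics/{n}16.png",cv2.resize(im[v-30:v+30,u-30:u+30,::-1],None,fx=9,fy=9,interpolation=2))
E
```

```text
time: 19.2
tcp_pos: [508.7, 150.4, 163.8]
orientation: [-1.709, 0.657, -1.609]
contact_force: [-0.3, -0.0, 0.1]
grip_width: 51.3
t 19.20 deg 20.9 r 97.5 y 1.5 | Fradial(out) 0.1 Ftan(to front) 0.0 Fy -0.3 w 51.3
to 17 72 shift [-0.0036, 0.0259, -0.0017] turn [-0.006, -0.002, -0.002]
```

View pics/side16.png

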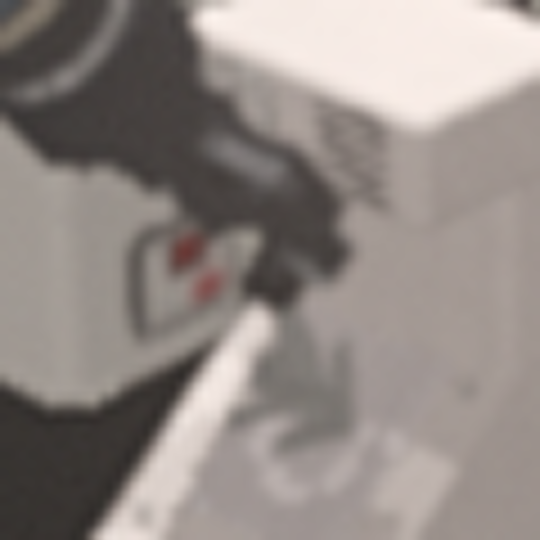

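```bash
python3 -m inch '[[0.4,[-0.003,0.015,-0.001],[-0.006,0,0]],[0.4,[0,0.014,-0.001],[0,0,0]],[0.4,[0,0,0],[0,0,0]]]'; python3 - <<'E'
from h import *
setoff('S',6,9);state('S');to('S',17,72)
E
```

```text
time: 19.55
tcp_pos: [509.9, 135.1, 139.3]
orientation: [-1.71, 0.661, -1.608]
contact_force: [-0.4, 0.2, -1.0]
grip_width: 51.1
t 19.55 deg 16.4 r 69.4 y 0.6 | Fradial(out) -0.9 Ftan(to front) 0.5 Fy -0.4 w 51.1
to 17 72 shift [0.0004, -0.0027, -0.0006] turn [-0.002, -0.002, -0.004]
```

```bash
python3 -m inch '[[0.5,[0,0,0],[0,0,0]],[0.8,[0,0,0],[0,0,0]],[1,[0,0,0],[0,0,0]],[1,[0,0,0],[0,0,0]]]' 120; python3 - <<'E'
from h import *
setoff('S',6,9);state('S');to('S',17,86)
E
python3 -m inch '[[1,[0.004,-0.011,0],[0,0,0]],[1,[0.002,-0.007,0.001],[0,0,0]]]';python3 - <<'E'
from h import *
setoff('S',6,9);state('S');to('S',17,87);seq('S',[(25,87),(35,87),(45,87),(55,87)])
E
```

```text
time: 19.95
tcp_pos: [508.2, 135.8, 139.3]
orientation: [-1.715, 0.662, -1.604]
contact_force: [-1.7, -1.5, -1.9]
grip_width: 20.5
t 19.95 deg 17.1 r 69.7 y -0.9 | Fradial(out) -2.2 Ftan(to front) -0.6 Fy -1.9 w 20.5
to 17 86 shift [0.0065, -0.015, 0.0009] turn [0.0, 0.002, -0.003]
time: 20.15
tcp_pos: [507.2, 142.7, 154.7]
orientation: [-1.719, 0.665, -1.603]
contact_force: [-1.8, -4.8, -9.3]
grip_width: 20.6
t 20.15 deg 18.5 r 86.4 y -1.0 | Fradial(out) -10.2 Ftan(to front) -1.4 Fy -2.4 w 20.6
to 17 87 shift [0.0023, 0.0003, 0.001] turn [0.004, 0.003, -0.003]
25 87 [-0.0091, -0.0036, 0.001]
35 87 [-0.0149, -0.0026, 0.0]
45 87 [-0.0152, 0.0001, 0.0]
55 87 [-0.0149, 0.0027, 0.0001]
```

```bash
python3 -m inch '[[1,[-0.018,-0.004,0.001],[0,0,0]],[1,[-0.018,-0.003,0.001],[0,0,0]]]';python3 - <<'E'
from h import *
setoff('S',6,9);state('S')
E
python3 -m inch '[[1,[-0.018,-0.003,0.001],[0,0,0]]]';python3 - <<'E'
from h import *
setoff('S',6,9);state('S');seq('S',[(50,88),(60,88)])
E
```

```text
time: 20.35
tcp_pos: [503.3, 169.1, 139.9]
orientation: [-1.734, 0.659, -1.609]
contact_force: [1.0, -7.9, -5.6]
grip_width: 19.3
t 20.35 deg 39.0 r 86.3 y -1.1 | Fradial(out) -9.4 Ftan(to front) -2.7 Fy -0.1 w 19.3
time: 20.45
tcp_pos: [501.0, 181.2, 132.0]
orientation: [-1.744, 0.653, -1.612]
contact_force: [-5.7, -13.8, 0.9]
grip_width: 18.8
t 20.45 deg 48.4 r 89.1 y -1.6 | Fradial(out) -9.1 Ftan(to front) -9.3 Fy -7.6 w 18.8
50 88 [-0.0025, 0.0014, 0.0018]
60 88 [-0.0149, 0.0037, 0.0002]
```

```bash
python3 - <<'E'
from h import *
n="side"
im,d=bot.camera(n)
u,v=proj(n,ball('S',17,72))[0].astype(int)
cv2.imwrite(f"pics/{n}17.png",cv2.resize(im[v-20:v+40,u-35:u+25,::-1],None,fx=9,fy=9,interpolation=2))
print([((proj(n,ball('S',*q))[0]-(u,v)+[35.4,20.4])*9).round() for q in((17,26),(17,72),(30,84),(40,84),(48,88))])
E
```

```text
[array([348., 273.]), array([320., 184.]), array([279., 195.]), array([256., 226.]), array([234., 250.])]
```

View pics/side17.png

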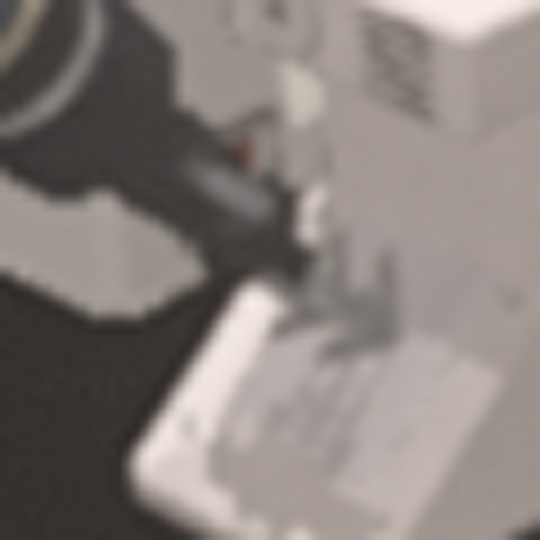

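```bash
python3 -m inch '[[1,[-0.014,0,0.001],[0,0,0]]]';python3 - <<'E'
from h import *
setoff('S',6,9);state('S');seq('S',[(60,88)])
n="side"
im,d=bot.camera(n)
u,v=proj(n,ball('S',17,72))[0].astype(int)
cv2.imwrite(f"pics/{n}18.png",cv2.resize(im[v-20:v+40,u-35:u+25,::-1],None,fx=9,fy=9,interpolation=2))
E
```

```text
time: 20.6
tcp_pos: [500.4, 188.5, 123.9]
orientation: [-1.758, 0.639, -1.615]
contact_force: [5.7, -22.4, -3.4]
grip_width: 18.8
t 20.60 deg 55.5 r 89.9 y -1.3 | Fradial(out) -20.9 Ftan(to front) -10.2 Fy 2.6 w 18.8
60 88 [-0.0065, 0.0037, 0.0016]
```

View pics/side18.png

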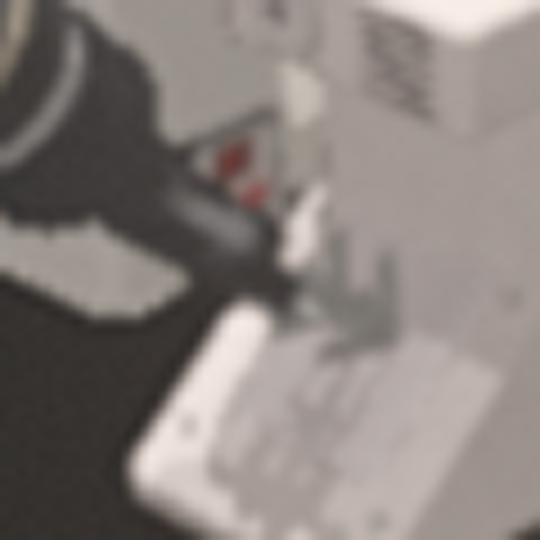

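```bash
python3 -m inch '[[1,[-0.007,0.006,0.0015],[0.005,0.005,0.01]]]';python3 - <<'E'
from h import *
setoff('S',6,9);state('S');seq('S',[(60,84),(65,80),(65,72)])
n="side"
im,d=bot.camera(n)
u,v=proj(n,ball('S',17,72))[0].astype(int)
cv2.imwrite(f"pics/{n}19.png",cv2.resize(im[v-20:v+40,u-35:u+25,::-1],None,fx=9,fy=9,interpolation=2))
E
```

```text
time: 20.75
tcp_pos: [502.4, 186.4, 116.2]
orientation: [-1.752, 0.633, -1.624]
contact_force: [-6.8, -14.2, 8.0]
grip_width: 19.0
t 20.75 deg 59.0 r 83.7 y 0.4 | Fradial(out) -7.1 Ftan(to front) -13.7 Fy -8.7 w 19.0
60 84 [-0.002, 0.0002, -0.0003]
65 80 [-0.0053, 0.0062, 0.0001]
65 72 [0.0031, 0.0074, 0.0]
```

View pics/side19.png

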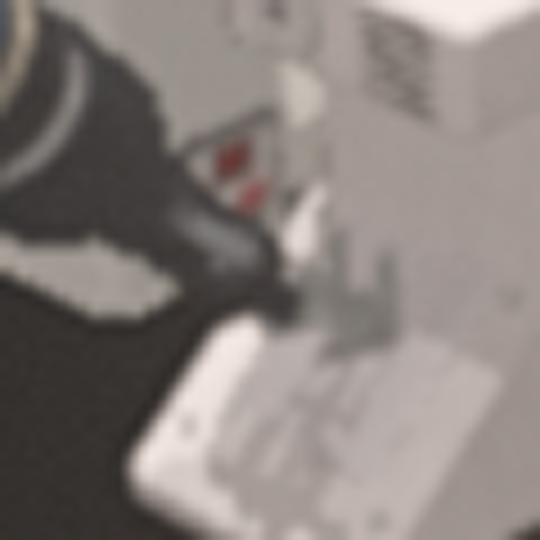

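```bash
python3 -m inch '[[1,[0,0,0],[0,0,0]]]';python3 - <<'E'
from h import *
setoff('S',6,9);state('S');seq('S',[(60,84),(65,80),(65,72)])
n="top"
im,d=bot.camera(n)
u,v=proj(n,ball('S',17,72))[0].astype(int)
cv2.imwrite(f"pics/{n}20.png",cv2.resize(im[v-25:v+35,u-35:u+25,::-1],None,fx=9,fy=9,interpolation=2))
print([((proj(n,ball('S',*q))[0]-(u,v)+[35.4,25.4])*9).round() for q in((17,26),(17,72),(30,84),(40,84),(59,84))])
E
```

```text
time: 20.9
tcp_pos: [502.9, 181.8, 117.8]
orientation: [-1.759, 0.624, -1.633]
contact_force: [-3.6, -10.0, 1.7]
grip_width: 19.0
t 20.90 deg 56.4 r 80.7 y 0.2 | Fradial(out) -6.9 Ftan(to front) -6.6 Fy -4.9 w 19.0
60 84 [-0.0065, -0.0018, -0.0001]
65 80 [-0.0054, 0.0062, 0.0001]
65 72 [0.003, 0.0074, 0.0]
[array([381., 253.]), array([325., 232.]), array([264., 262.]), array([235., 289.]), array([195., 338.])]
```

View pics/top20.png

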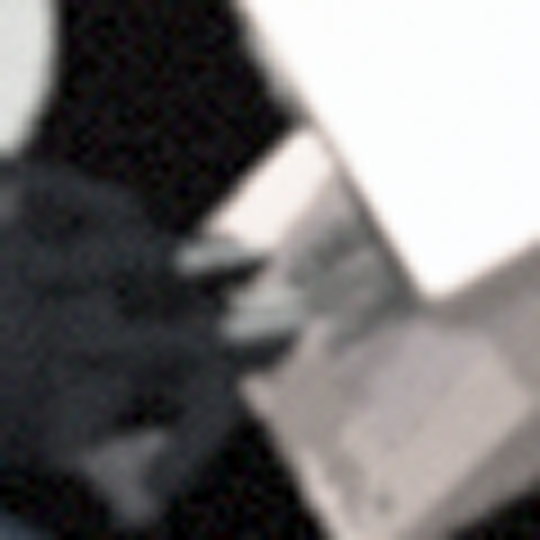

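```bash
python3 -m inch '[[1,[-0.009,-0.002,0],[0,0,0]]]' >/dev/null;python3 - <<'E'
from h import *
setoff('S',6,9);state('S')
E
python3 -m inch '[[1,[-0.009,-0.001,0],[0,0,0]]]' >/dev/null;python3 - <<'E'
from h import *
setoff('S',6,9);state('S')
E
```

```text
t 21.05 deg 57.8 r 83.3 y 0.3 | Fradial(out) -7.5 Ftan(to front) -10.6 Fy -7.0 w 18.8
t 21.15 deg 59.7 r 85.2 y 0.4 | Fradial(out) -8.2 Ftan(to front) -11.1 Fy -7.0 w 19.2
```

```bash
python3 -m inch '[[0.4,[0,0,0],[0,0,0]],[0.4,[0,-0.02,0],[0,0,0]],[0.4,[0,-0.04,0],[0,0,0]],[0.4,[0,-0.04,0],[0,0,0]]]' ;python3 - <<'E'
from h import *
for n in("side","top"):
    im,d=bot.camera(n)
    u,v=proj(n,ball('S',17,72))[0].astype(int)
    cv2.imwrite(f"pics/{n}21.png",cv2.resize(im[v-25:v+35,u-35:u+25,::-1],None,fx=9,fy=9,interpolation=2))
    print(n,(u,v),[((proj(n,ball('S',*q))[0]-(u,v)+[35.4,25.4])*9).round() for q in((17,72),(30,84),(40,84),(65,72))])
E
```

```text
time: 21.55
tcp_pos: [492.7, 254.8, 189.3]
orientation: [-1.78, 0.608, -1.656]
contact_force: [1.1, -0.4, 0.8]
grip_width: 51.3
side (np.int64(205), np.int64(205)) [array([320., 229.]), array([279., 240.]), array([256., 271.]), array([237., 362.])]
top (np.int64(189), np.int64(206)) [array([325., 232.]), array([264., 262.]), array([235., 289.]), array([221., 339.])]
```

View pics/side21.png

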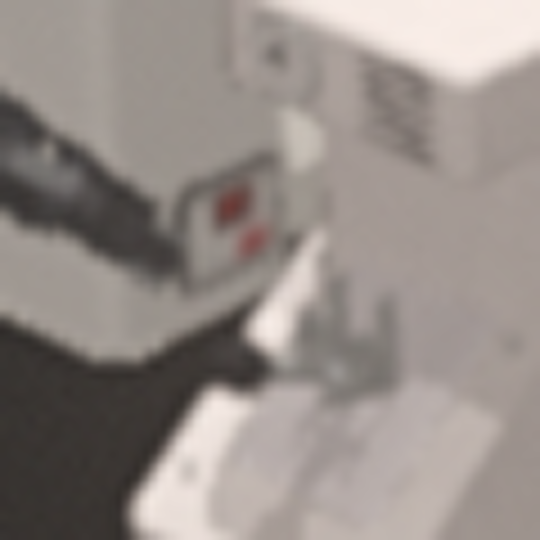

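View pics/top21.png

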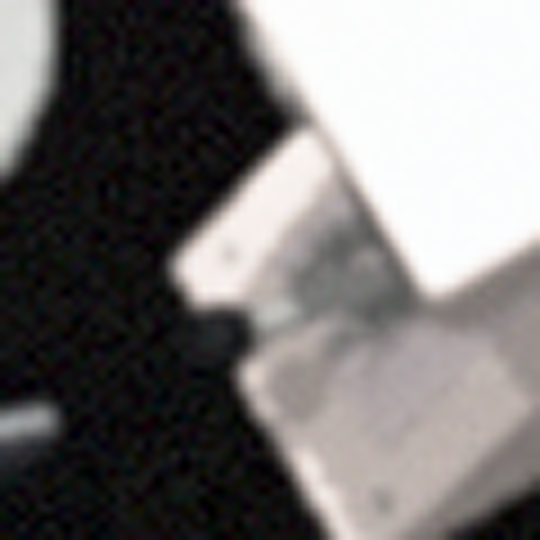

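The bat is down at the front: side (235,365) against (237,362) predicted for home, top (218,335) against (221,339). I'll retreat clear and run the final checks.

```bash
python3 -m inch '[[0.4,[0,-0.045,0],[0,0,0]],[0.4,[0.02,-0.04,0],[0,0,0]],[0.4,[0.01,-0.02,0],[0,0,0]],[0.4,[0,0,0],[0,0,0]],[0.4,[0,0,0],[0,0,0]]]' ;python3 - <<'E'
from h import *
here();I={}
for n in("side","top"):
    im,d=bot.camera(n);I[n]=im;cv2.imwrite(f"pics/{n}22.png",cv2.resize(im[:,:,::-1],None,fx=1.5,fy=1.5))
    u,v=proj(n,ball('S',65,72))[0].astype(int);cv2.imwrite(f"pics/{n}22s.png",cv2.resize(im[v-25:v+25,u-25:u+25,::-1],None,fx=9,fy=9,interpolation=2));print(n,u,v,[((proj(n,ball('S',*q))[0]-(u,v)+25.4)*9).round() for q in((65,72),(65,80))])
for k,d in(('S',65),('R',17)):
    A=darkc(I['top'],proj('top',ball(k,d,72))[0]);B=darkc(I['side'],proj('side',ball(k,d,72))[0],5,80);print(k,np.round(A,1),np.round(B,1));loc(k,A[:2],B[:2])
d=cv2.absdiff(I['top'],np.load("top0.npz")['im']).max(2)
cv2.imwrite("pics/diff.png",cv2.resize(d*2,None,fx=1.5,fy=1.5))
a=np.hstack([cv2.resize(x[130:260,110:400,::-1],None,fx=2.6,fy=2.2) for x in(I['top'],)]);b=cv2.resize(np.load("top0.npz")['im'][130:260,110:400,::-1],None,fx=2.6,fy=2.2);cv2.imwrite("pics/ba.png",np.vstack([b,a]))
E
```

```text
time: 22.15
tcp_pos: [484.3, 308.2, 281.8]
orientation: [-1.792, 0.598, -1.65]
contact_force: [-0.1, -0.8, -0.3]
grip_width: 51.1
t 22.15 tcp [484.3 308.2 281.8] F [-0.1 -0.8 -0.3] w 51.1 q [ 0.76  0.71  0.83  2.22 -0.6   2.35]
[[ 0.116  0.082  0.99 ]
 [-0.697 -0.703  0.14 ]
 [ 0.708 -0.706 -0.025]]
side 195 219 [array([237., 236.]), array([222., 235.])]
top 178 218 [array([230., 231.]), array([208., 240.])]
S [175.5 219.4  94. ] [193.9 219.3  44. ]
local [-73.6  -0.1  35.6] err 1.4 deg 64.2 r 81.8
R [311.9 155.5  58. ] [287.  174.7  92. ]
local [-20.6  -1.3  69. ] err 2.9 deg 16.6 r 72.0
```

View pics/ba.png

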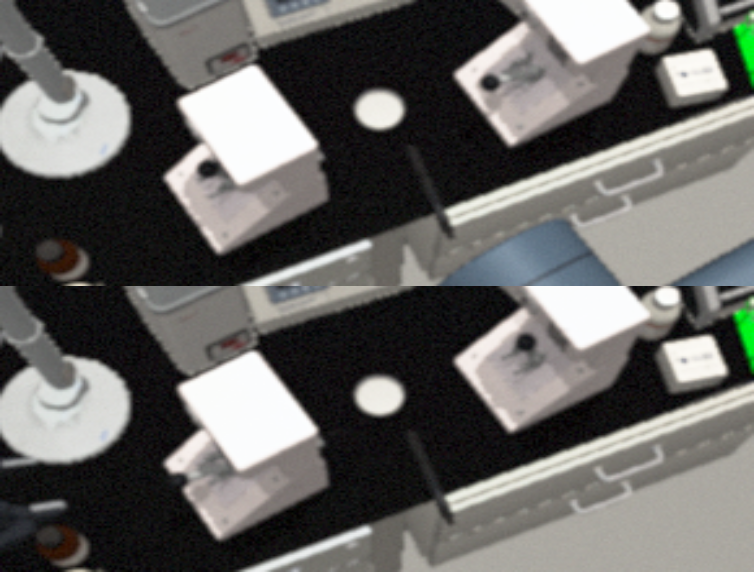

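View pics/side22s.png

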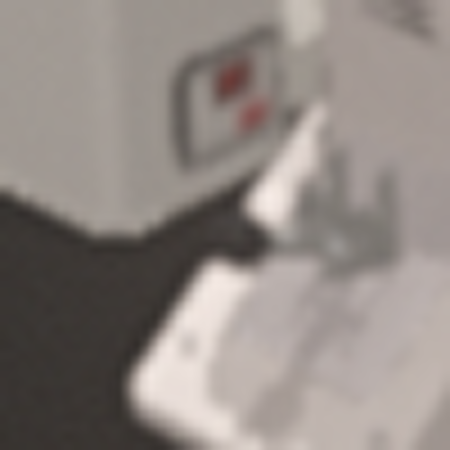

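View pics/top22s.png

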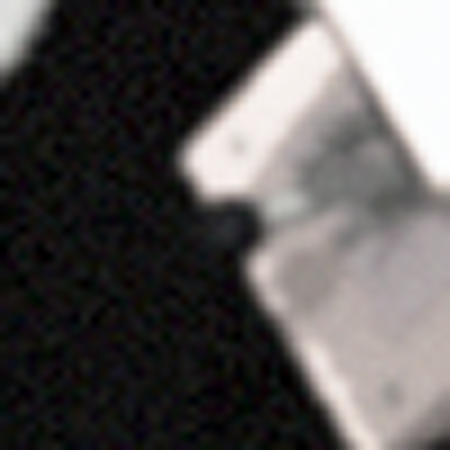

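The old dark-blob test gets contaminated here, because the ball lies against the black bench. I'll use the depth image to separate the ball instead, and compare with the other bat's front-notch view from the start.

```bash
python3 - <<'E'
from h import *
def pc(n,d,k):
    u,v=proj(n,ball(k,65,72))[0].round().astype(int);ys,xs=np.mgrid[v-14:v+15,u-14:u+15];z=d[ys,xs].ravel();uv=np.c_[xs.ravel(),ys.ravel()]
    c,dr=ray(n,uv);P=c+dr*z[:,None];O,F=frame(k);return ((P-O)@F-[-10,0,80])[z>0]
for lab,k,dd in(("R start",'R',{n:np.load(n+"0.npz")['d'] for n in("top","side")}),("S now",'S',{n:bot.camera(n)[1] for n in("top","side")})):
  for n in dd:
    L=pc(n,dd[n],k);a=np.radians(65);b=np.array([-np.sin(a),0,np.cos(a)]);t=np.array([-np.cos(a),0,-np.sin(a)])
    s=L@b;w=L@t;m=(abs(L[:,1])<14)&(abs(w)<16)&(s>45)&(s<100)
    Q=L[m];print(lab,n,m.sum(),"s max",s[m].max().round(1),"s sorted top",np.sort(s[m])[-6:].round(1))
    q=Q[(s[m]>60)]
    # sphere fit, fixed R=12.5
    from scipy.optimize import least_squares
    r=least_squares(lambda c:np.linalg.norm(q-c,axis=1)-12.5,72*b,loss='soft_l1');c=r.x
    print("  centre",c.round(1),"n",len(q),"deg",np.degrees(np.arctan2(-c[0],c[2])).round(1),"r",np.hypot(c[0],c[2]).round(1),"res",np.abs(r.fun).mean().round(1))
E
```

```text
R start top 66 s max 82.8 s sorted top [81.  81.1 81.9 82.1 82.6 82.8]
  centre [-62.4   1.   30. ] n 55 deg 64.3 r 69.3 res 1.1
R start side 36 s max 86.2 s sorted top [84.  84.6 84.9 85.6 86.2 86.2]
  centre [-65.7  -2.1  30.8] n 29 deg 64.9 r 72.5 res 2.0
S now top 84 s max 85.1 s sorted top [82.9 83.2 83.5 84.8 85.  85.1]
  centre [-64.9   1.1  30.8] n 64 deg 64.6 r 71.8 res 1.3
S now side 51 s max 89.2 s sorted top [83.8 84.5 84.8 85.8 86.  89.2]
  centre [-66.1  -2.3  29.8] n 42 deg 65.8 r 72.5 res 1.7
```

```bash
python3 - <<'E'
from h import *
from scipy.optimize import least_squares
def chk(n,d,k):
    u,v=proj(n,ball(k,17,72))[0].round().astype(int);ys,xs=np.mgrid[v-14:v+15,u-14:u+15];z=d[ys,xs].ravel()
    c,dr=ray(n,np.c_[xs.ravel(),ys.ravel()]);O,F=frame(k);L=((c+dr*z[:,None]-O)@F-[-10,0,80])[z>0]
    b=np.array([-np.sin(.297),0,np.cos(.297)]);q=L[(np.linalg.norm(L-72*b,axis=1)<18)&(L@b>60)]
    c=least_squares(lambda c:np.linalg.norm(q-c,axis=1)-12.5,72*b,loss='soft_l1').x
    print(k,n,len(q),c.round(1),np.degrees(np.arctan2(-c[0],c[2])).round(1),np.hypot(c[0],c[2]).round(1))
for n in("top","side"):
    chk(n,np.load(n+"0.npz")['d'],'S');chk(n,bot.camera(n)[1],'R')
here();print(bot.job_done())
E
```

```text
S top 65 [-19.7   0.5  68.7] 16.0 71.5
R top 57 [-18.3   1.1  67.9] 15.1 70.3
S side 42 [-22.4  -2.1  67.4] 18.4 71.0
R side 0 [-21.1   0.   68.8] 17.0 72.0
t 22.45 tcp [483.7 307.1 281.2] F [ 0.1  0.7 -0.1] w 51.1 q [ 0.75  0.71  0.82  2.22 -0.6   2.35]
[[ 0.117  0.079  0.99 ]
 [-0.695 -0.705  0.138]
 [ 0.709 -0.704 -0.028]]
the job is handed in; nothing more can be done
None
```

The pumps are changed over in the order asked, and I handed the job in at about 22.5 s with the gripper clear of everything.

**Running pump (right controller), switched off first:** My first three pinch-and-swing tries slipped. The third left the bat resting near the centre of its swing, so I pushed it over with the shut fingers and it dropped into the upper notch. Last checks put the ball at 15–17° from vertical and 70–72 mm from the pivot, which is home in the off position.

**Standby pump (left controller), then switched on:** The first try did not carry it over. I regripped the ball towards the front side of the pads and drew and swung it, and on release it dropped into the front notch. Depth fits from both cameras put the ball at 65–66° and about 72 mm, which is home in the on position.

**Other things on the bench:** In the top view before and after, the dish, marker, dark bottle, white bottle and carton all look unmoved.

**Checks that failed or disagreed:**
- One colour-blob reading of the left ball gave 82 mm, because the ball lay against the black bench. The depth fits overruled it.
- The side camera's depth check of the right ball returned no points at the end, so its final reading rests on the top-camera depth fit and the earlier triangulations from both cameras.

The largest tool force in the readings I took was about 23 N.

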